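# Rotate three sample carriers between reader, cooler and mixer

## Robot

A 6-joint arm with a two-finger parallel gripper is mounted at the origin on the work surface. World frame = base frame: x ahead of the robot, y to its left, z up, the work surface at z = 0. Lengths are in m, angles in rad, forces in N, time in s.
With the tool pointing down it reaches from about 0.375 to 0.9 m from the base axis. Payload 3.1 kg.
Tool frame: the origin (TCP) lies midway between the tips of the shut fingers; the grasp point (between the pads) lies manip.grip_depth behind it (manip.grip_depth is the distance from the TCP to the grasp point, in m); z points along the fingers, y is the direction in which the jaws open and shut (so a half turn about z gives the same grasp; the last joint's range is limited). The gripper opens to 85 mm and grips with 20 to 120 N. Pads are 22 mm wide; open, the fingers measure 114 mm over their backs; the gripper's body (76 mm by 85 mm) begins 54 mm behind the grasp point. The pads swing forward as they close: fully open they stand 13 mm farther back than shut.
Start: joints at [-1.312, 0.527, 1.433, -0, 1.181, -0.178], TCP at [0.265, -0.566, 0.231] pointing down, gripper open.
Joint ranges: [-3.08, 3.08], [-0.75, 2.2], [0.22, 2.44], [-1.43, 4.57], [0, 2.65], [-2.85, 2.85]. Speed limits (rad/s): [2.79, 2.79, 3.14, 3.14, 3.14, 3.14].

## Interface

Orientations are given as a unit quaternion [x, y, z, w].
In Python, from station import manip, vision gives the robot as it stands.
- The arm moves only by the shell command python3 -m crank 'ROWS' [FORCE]. ROWS is JSON, a list of rows, each an object with "grip": the closure, from 0 (fully open) to 1 (shut); "offset": the shift along the tool's x, y, z in mm, a list of three; "angular": the turn, a rotation vector about the tool's x, y, z in degrees, a list of three. A call has 1 to 10 rows; each row is the pose to reach, as a shift and turn from the pose commanded when the call began, along the tool's axes at that moment; what a row does not reach only later rows make up. A row lasts 1/10 s, in which the tool goes at most 50 mm and 8.59 degrees, less where a joint would pass 70% of its speed; a pose out of reach is approached as far as the arm can. A call with a gripper value outside its range is refused whole. The fingers move at their own pace and stop on an object; FORCE is the grip in N (left out, the last holds). Time passes only in rows, so rows that repeat a pose let the fingers close. It gives the time, the measured TCP pose, the force and the opening at its end, in the units of the state.
- manip.sense(): the state, without advancing time (a new reading comes with each control period).
- vision.snapshot(name): name is "side" or "top"; returns a dict with "pixels" (384x512x3 uint8, red, green, blue), "intrinsics" (3x3 intrinsics, pixels), "R" (3x3) and "t" (3): a world point X has camera coordinates R X + t. Camera axes: x right, y down, z forward; pixel columns grow to the right and rows downward; lengths in m; the calibration is good to about 2 mm. A picture is of the moment at which its call begins. There is no depth.
- manip.sign_off(): hands the job in, once; it reports no verdict.
The state is a dict: "t": time; "q": joint angles; "qd": joint speeds; "tau": joint torques, N m; "tcp_pos": TCP position; "tool_rot": TCP orientation; "force": force on the tool from outside, world axes, zero at the start; "ft_torque": the same for the moment, N m; "finger_gap": opening from 0.0 (shut) to 1.0 (fully open).
Only numpy, scipy, OpenCV 4.12 (cv2) and the standard library are available. Lean on these libraries where they do the work, as an engineer would, in place of code of your own. Each camera call takes 0.05 s, during which the arm holds its last target.

## Task

The assay moves on one round: slide the well-plate carrier, which has been read, out from under the reader's low head and bring it to the cooling plate, bring the tube carrier from the cooling plate to the mixer, and slide the dish carrier from the mixer under the reader's head with the dish right below the lens (the black cap on the head marks it). Each station holds only one carrier, so the free cork mat is there for parking on the way. Keep the carriers level, let each stand centred and straight on its station with the handle towards the robot, and leave the little bottle, jar and box between the stations where they are.

Things in the scene. Friction and masses are not known exactly. Their poses are not given: they have to be found in the camera images.
- plate_grip (a point): Blue carrier, 70 mm wide, with a 3 x 4 well plate. 130 mm long, 0.2 kg. Point: on its handle, an upright steel blade 12 thick (y) x 26 (x), from 14 to 58 mm above the carrier's underside; the point is 35 above the underside. x: to the samples, z up. Carrier spans x -15 to +115 mm from the point, middle at +50, middle of samples at +85; samples' top 29 above the underside.
- tubes_grip (a point): Blue carrier, 44 mm wide, with eight capped tubes. 130 mm long, 0.2 kg. Point: on its handle, an upright steel blade 12 thick (y) x 26 (x), from 14 to 58 mm above the carrier's underside; the point is 35 above the underside. x: to the samples, z up. Carrier spans x -15 to +115 mm from the point, middle at +50, middle of samples at +85; samples' top 29 above the underside.
- dish_grip (a point): Blue carrier, 44 mm wide, with a round dish (62) on its 68 mm round end. 130 mm long, 0.2 kg. Point: on its handle, an upright steel blade 12 thick (y) x 26 (x), from 14 to 58 mm above the carrier's underside; the point is 35 above the underside. x: to the samples, z up. Carrier spans x -15 to +115 mm from the point, middle at +50, middle of samples at +85; samples' top 29 above the underside.
- reader_lens (a point): Reader, fixed: aluminium stage 120 mm wide, 6 high, under a white head 90 wide with a black round cap on top. Point: on the stage's top below cap and lens; x away from the robot into the gap, z up. Head: underside 42, top 94 above the stage, from x -25 to the column (135 tall) at +50; the gap is open in front. Stage begins at x -208. A carrier goes in samples first; its handle ends at x -85.
- cooler_mid (a point): Cooling plate: ribbed aluminium plate 165 x 115 mm, 14 mm high, with a white box 42 mm high with dark vents at its far end. The point is the middle of the plate's top. Fixed; x away from the robot, z up. A carrier stands along x, handle towards the robot, its middle on this point.
- mixer_mid (a point): Mixer: black rubber platform 165 x 115 mm, 20 mm high, with a grey box 35 mm high bearing two black knobs (49 mm) at its far end. The point is the middle of the platform's top. Fixed; x away from the robot, z up. A carrier stands along x, handle towards the robot, its middle on this point.
- parkmat_mid (a point): Cork mat 165 x 115 mm, 4 mm thick, flat on the bench, free at the start. The point is the middle of its top; x away from the robot, z up. Fixed.
- amber_mid (a point): Bystander: small amber bottle, 30 mm across, 55 mm tall, standing loose between the stations. The point is its centre.
- jar_mid (a point): Bystander: small low jar with white lid, 34 mm across, 40 mm tall, standing loose between the stations. The point is its centre.
- cuvettes_mid (a point): Bystander: white cuvette box, 50 x 30 x 32 mm, lying loose between the stations. The point is its centre.
Not all that is in view belongs to the job. Leave any green look-alike of the part that bears tubes_grip alone.

How it is judged:
At the end, for the whole second after the job is handed in: Dish below the lens on the reader's stage, well-plate carrier on the cooling plate, tube carrier on the mixer: each within 15 mm of centre lengthwise and sideways, straight within 0.2 rad, level, standing on its station, released and at rest (x of reader_lens in the frame of dish_grip between 0.07 and 0.1 m and y of reader_lens in the frame of dish_grip between -0.015 and 0.015 m and z of reader_lens in the frame of dish_grip between -0.039 and -0.031 m and angle between the x axis of dish_grip and the x axis of reader_lens, either way round below 0.2 rad and angle between each of dish_grip, plate_grip, tubes_grip's own z axis and vertical below 0.06 rad and x of dish_grip in the frame of reader_lens below 0 m and x of cooler_mid in the frame of plate_grip between 0.035 and 0.065 m and y of cooler_mid in the frame of plate_grip between -0.015 and 0.015 m and z of cooler_mid in the frame of plate_grip between -0.039 and -0.031 m and angle between the x axis of plate_grip and the x axis of cooler_mid, either way round below 0.2 rad and x of plate_grip in the frame of cooler_mid below 0 m and x of mixer_mid in the frame of tubes_grip between 0.035 and 0.065 m and y of mixer_mid in the frame of tubes_grip between -0.015 and 0.015 m and z of mixer_mid in the frame of tubes_grip between -0.039 and -0.031 m and angle between the x axis of tubes_grip and the x axis of mixer_mid, either way round below 0.2 rad and x of tubes_grip in the frame of mixer_mid below 0 m and linear speed of each of dish, plate, tubes below 0.02 m/s); the robot touches nothing.
It fails at once if a carrier is tipped by more than 25 degrees (angle between any of plate_grip, tubes_grip, dish_grip's own z axis and vertical above 0.44 rad).
It fails at once if the amber bottle, the jar or the cuvette box is moved by more than 25 mm (distance of any of amber_mid, jar_mid, cuvettes_mid from where it was at the start of the episode above 0.025 m).
It also fails if it takes over 125 s, if anything falls off the work surface, if the arm or the gripper's body presses on something with over 40 N, if the wrist force passes 120 N, or if a joint passes its speed limit or range.

## Working session

There is one attempt and no reset: what is moved stays moved. The work goes in short steps, Python scripts to look and compute and a shell command to move; the robot and the scene stay as the last step left them, time stands still between calls to the robot, and variables do not carry over. Pictures are saved under pics/ and viewed, and the job is handed in when it is done.

```bash
ls; mkdir -p pics; python3 - <<'E'
from station import manip, vision
import cv2,numpy as np
print(manip.sense(), manip.grip_depth)
for n in("side","top"):
    s=vision.snapshot(n); cv2.imwrite(f"pics/{n}0.png",s["pixels"][:,:,::-1]); np.savez(f"pics/{n}0.npz",**s)
    print(n,s["intrinsics"],s["R"],s["t"])
E
```

```text
pics
{'t': 0.0, 'q': array([-1.31149444e+00,  5.28446908e-01,  1.43394469e+00,  7.16301935e-05,
        1.18134349e+00, -1.78483582e-01]), 'qd': array([ 0.00074711,  0.00066533,  0.00104212,  0.00242871, -0.00045238,
        0.00010657]), 'tau': array([ 9.34997151e-04, -4.42340863e+01, -1.78023899e+01, -2.34655254e-04,
        8.52475612e-03, -5.41406237e-06]), 'tcp_pos': array([ 0.26482617, -0.56532706,  0.23033194]), 'tool_rot': array([ 9.76140889e-01,  2.17135479e-01, -1.01837031e-05, -1.07168150e-03]), 'force': array([-0.46840825, -0.30406989, -0.90145442]), 'ft_torque': array([-0.02218647, -0.00127036, -0.03339546]), 'finger_gap': 1.0044455877276615} 0.0187
side [[354.56832192   0.         252.58896189]
 [  0.         354.56832192 197.86157796]
 [  0.           0.           1.        ]] [[ 9.94739078e-01 -1.02438015e-01  7.87092694e-04]
 [-7.60257680e-02 -7.43365302e-01 -6.64551060e-01]
 [ 6.86603886e-02  6.60995069e-01 -7.47242444e-01]] [-0.53156091  0.08098373  0.81860618]
top [[379.81956771   0.         259.57714496]
 [  0.         379.81956771 191.49843744]
 [  0.           0.           1.        ]] [[-0.01202514 -0.99991805  0.00439253]
 [-0.9762455   0.01078984 -0.21639847]
 [ 0.21633334 -0.00689041 -0.97629525]] [0.00435065 0.52901093 0.75765118]
```

View pics/top0.png

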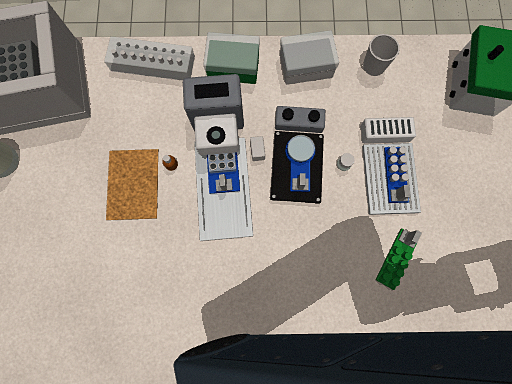

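View pics/side0.png

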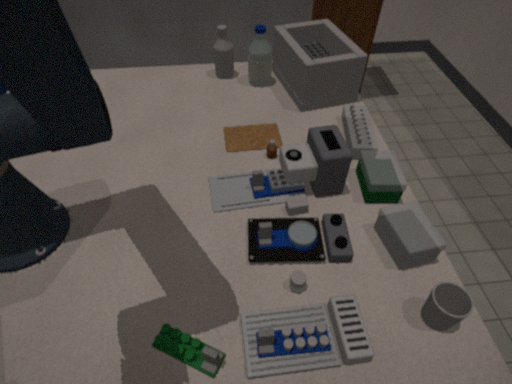

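```bash
cat > h.py <<'E'
import cv2,numpy as np
from station import manip, vision
def load(f): return dict(np.load(f))
def snap(n,tag):
    s=vision.snapshot(n); cv2.imwrite(f"pics/{n}{tag}.png",s["pixels"][:,:,::-1]); np.savez(f"pics/{n}{tag}.npz",**s); return s
def ray(s,uv,z):
    uv=np.atleast_2d(np.asarray(uv,float)); d=np.c_[uv,np.ones(len(uv))]@np.linalg.inv(s["intrinsics"]).T@s["R"]
    c=-s["R"].T@s["t"]; return c+d*((z-c[2])/d[:,2])[:,None]
def proj(s,X):
    X=np.atleast_2d(X); p=(X@s["R"].T+s["t"])@s["intrinsics"].T; return p[:,:2]/p[:,2:]
def crop(s,x0,y0,w,h,f,name):
    c=s["pixels"][y0:y0+h,x0:x0+w,::-1]; cv2.imwrite(f"pics/{name}.png",cv2.resize(c,None,fx=f,fy=f,interpolation=cv2.INTER_CUBIC))
E
python3 - <<'E'
from h import *
s=load("pics/top0.npz"); crop(s,95,65,160,180,3.3,"ct1"); crop(s,265,90,160,135,4,"ct2")
s=load("pics/side0.npz"); crop(s,200,110,180,160,3.6,"cs1"); crop(s,150,200,240,180,3,"cs2")
E
```

```text
(no output)
```

View pics/ct1.png

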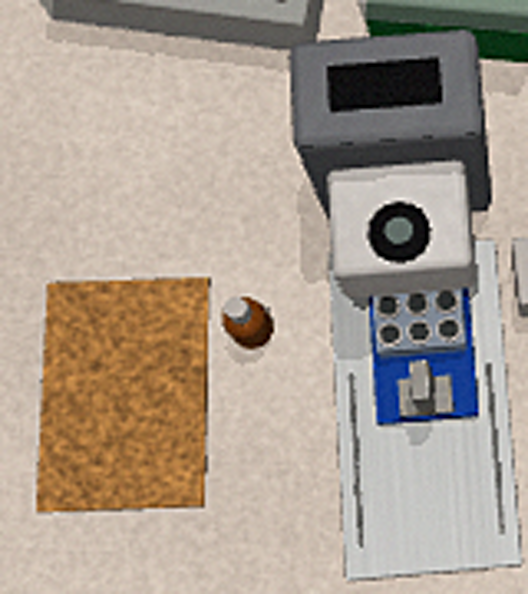

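View pics/ct2.png

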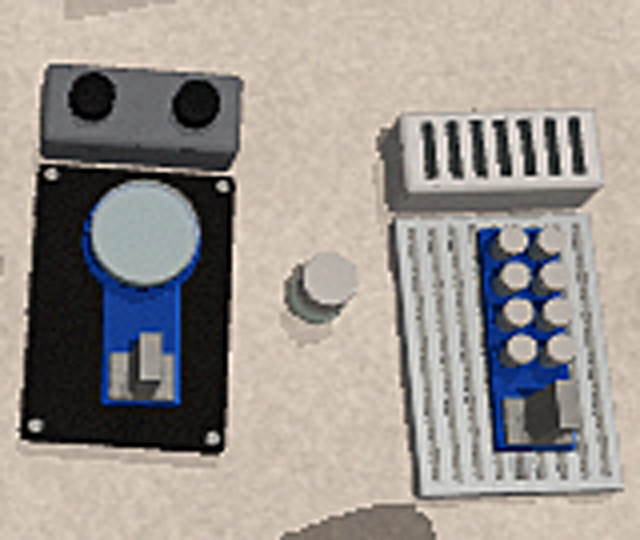

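View pics/cs1.png

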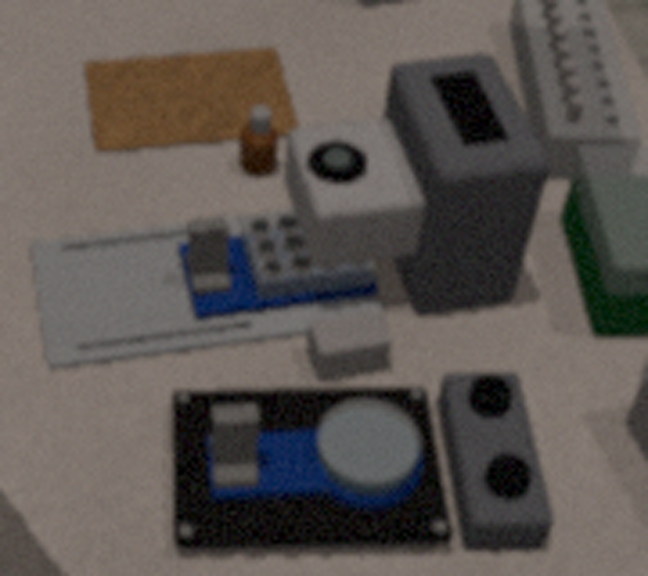

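View pics/cs2.png

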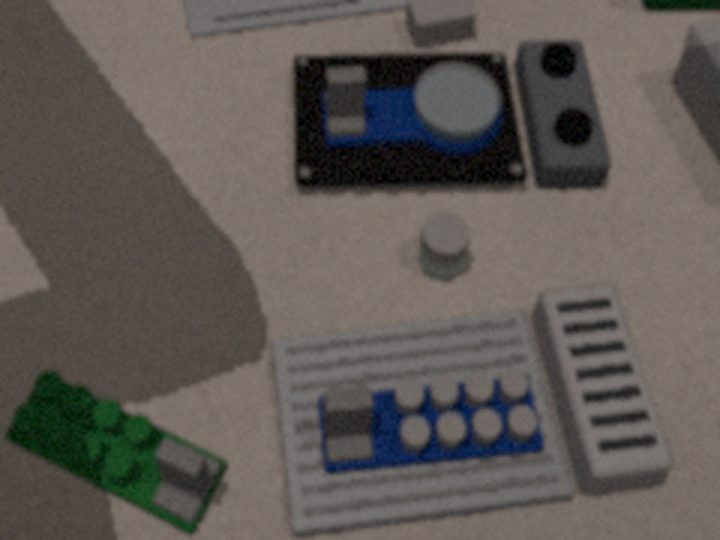

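```bash
cat > m.py <<'E'
from h import *
def rect(s,mask,z,name,roi=None):
    m=mask.astype(np.uint8)
    if roi: 
        k=np.zeros_like(m); x,y,w,h=roi; k[y:y+h,x:x+w]=1; m=m*k
    m=cv2.morphologyEx(m,cv2.MORPH_OPEN,np.ones((3,3)))
    cs,_=cv2.findContours(m,cv2.RETR_EXTERNAL,cv2.CHAIN_APPROX_NONE); c=max(cs,key=cv2.contourArea)
    W=ray(s,c[:,0,:],z)[:,:2]*1000
    (cx,cy),(a,b),t=cv2.minAreaRect(W.astype(np.float32)); 
    if a<b: a,b,t=b,a,t+90
    t=(t+90)%180-90
    print(f"{name}: c=({cx:.1f},{cy:.1f}) L={a:.1f} W={b:.1f} yaw={t:.1f}")
    return c
E
python3 - <<'E'
from m import *
for n in("top","side"):
    s=load(f"pics/{n}0.npz"); p=s["pixels"]; hsv=cv2.cvtColor(p,cv2.COLOR_RGB2HSV); H,S,V=cv2.split(hsv)
    i=n=="top"
    cork=(S>120)&(H>8)&(H<25)
    rect(s,cork,.004,n+" mat", (95,140,68,90) if i else (215,115,72,40))
    rect(s,V<45,.020,n+" mixer",(262,128,70,80) if i else (243,213,85,53))
    blue=(H>105)&(H<130)&(S>120)
    for nm,z,roi in (("plate",.014,(195,120,60,80) if i else (240,160,70,40)),("dish",.028,(275,120,50,80)if i else (250,215,75,45)),("tubes",.022,(370,130,60,80)if i else (245,315,100,50))):
        rect(s,blue,z,n+" "+nm,roi)
    neutral=(S<26)&(V>120)if i else (S<25)&(V>80)
    cv2.imwrite(f"pics/neu{n}.png",neutral.astype(np.uint8)*255)
    print(n,p[215,205],p[230,260],p[190,372])
E
```

```text
top mat: c=(563.2,290.5) L=163.8 W=114.2 yaw=1.4
top mixer: c=(596.0,-88.1) L=164.3 W=114.0 yaw=-4.8
top plate: c=(565.3,60.3) L=47.5 W=30.7 yaw=4.6
top dish: c=(602.4,-88.8) L=71.6 W=53.0 yaw=2.8
top tubes: c=(589.4,-311.0) L=99.5 W=44.2 yaw=0.7
top [193 193 192] [208 191 179] [138 136 127]
side mat: c=(563.0,276.0) L=158.8 W=135.9 yaw=0.3
side mixer: c=(596.6,-92.0) L=159.7 W=115.1 yaw=-4.6
side plate: c=(565.2,78.7) L=69.2 W=47.8 yaw=-86.3
side dish: c=(609.8,-100.6) L=96.4 W=54.7 yaw=-12.0
side tubes: c=(588.4,-318.4) L=101.6 W=42.0 yaw=-5.9
side [128 117 110] [48 49 45] [40 48 42]
```

View pics/neutop.png

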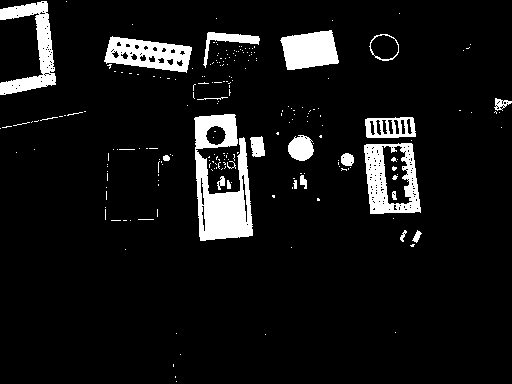

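```bash
python3 - <<'E'
from h import *
t=load("pics/top0.npz"); d=load("pics/side0.npz")
def c(s,x0,y0,w,h): return cv2.resize(s["pixels"][y0:y0+h,x0:x0+w,::-1],None,fx=10,fy=10,interpolation=cv2.INTER_CUBIC)
A=np.hstack([c(t,205,168,26,28),c(t,287,165,26,28),c(t,385,178,26,28)])
B=np.hstack([cv2.convertScaleAbs(c(d,x,y,26,28),alpha=1.6) for x,y in((245,166),(254,218),(254,323))])
cv2.imwrite("pics/hand.png",A);cv2.imwrite("pics/hand2.png",B)
def px(u,v,x0,y0,f): return (x0+(u+.5)/f-.5,y0+(v+.5)/f-.5)
P=lambda l,x0,y0,f:[px(u,v,x0,y0,f) for u,v in l]
r=ray(t,P([(347,578),(521,566),(497,240),(333,285)],95,65,3.3),.006)*1000; print("reader",r.round(1)[:,:2], np.linalg.norm(r[0]-r[1]))
r=ray(t,P([(396,213),(592,212),(622,489),(416,497)],265,90,4),.014)*1000; print("cooler",r.round(1)[:,:2],[np.linalg.norm(r[i]-r[i-1]) for i in range(4)],r.mean(0))
r=ray(t,P([(400,231)],95,65,3.3),.100)*1000; print("cap",r)
r=ray(d,P([(338,160)],200,110,3.6),.100)*1000; print("cap side",r)
E
```

```text
reader [[432.  132.1]
 [438.7  14.8]
 [671.8  30.1]
 [639.2 146.6]] 117.45368090201939
cooler [[ 652.3 -246.4]
 [ 651.8 -361.1]
 [ 488.  -361.6]
 [ 484.7 -245.6]] [np.float64(167.60972405805612), np.float64(114.6770031601008), np.float64(163.8038281782632), np.float64(116.05101638895258)] [ 569.20160136 -303.67792442   14.        ]
cap [[643.12384004  88.96740355 100.        ]]
cap side [[642.85469854  95.12814764 100.        ]]
```

View pics/hand.png

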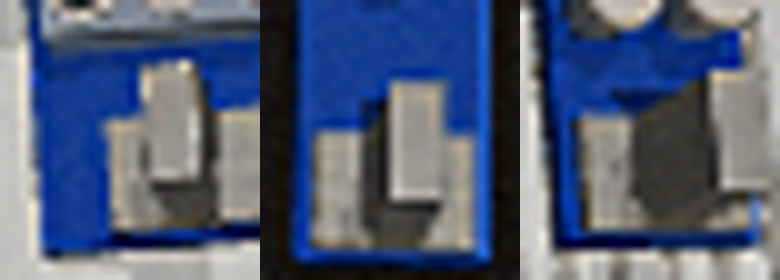

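View pics/hand2.png

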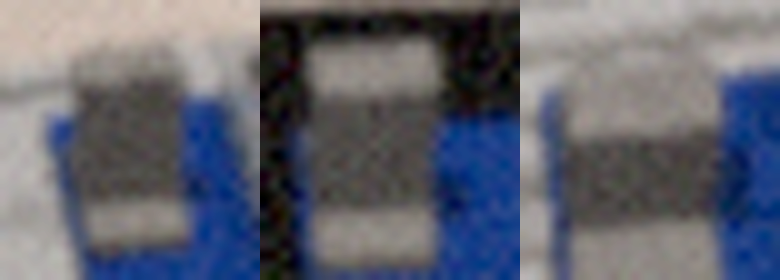

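```bash
python3 - <<'E'
from h import *
t=load("pics/top0.npz"); d=load("pics/side0.npz")
def c(s,x0,y0,w,h): return cv2.resize(s["pixels"][y0:y0+h,x0:x0+w,::-1],None,fx=10,fy=10,interpolation=cv2.INTER_CUBIC)
cv2.imwrite("pics/hand3.png",c(t,380,175,40,35))
P=lambda l,x0,y0,f:[(x0+(u+.5)/f-.5,y0+(v+.5)/f-.5) for u,v in l]
def q(n,l,x0,y0,z,s=t):
    r=ray(s,P(l,x0,y0,10),z)[:,:2]*1000; e=[np.linalg.norm(r[i]-r[i-1]).round(1) for i in range(4)]
    a=(r[0]-r[3]); b=r[1]-r[2]; print(n,r.mean(0).round(1),e,"yaw",np.degrees(np.arctan2([a[1],b[1]],[a[0],b[0]])).round(1))
q("plate",[(140,68),(190,65),(200,176),(150,182)],205,168,.064)
q("dish",[(128,82),(183,82),(183,200),(130,200)],287,165,.078)
q("plate s",[(185,45),(180,85),(75,92),(75,50)],245,166,.064,d)
q("dish s",[(178,40),(176,97),(50,97),(48,42)],254,218,.078,d)
q("tubes s",[(198,53),(200,133),(45,140),(45,68)],254,323,.072,d)
# blue edges
def B(s,l,x0,y0,z): return ray(s,P(l,x0,y0,10),z).round(4)[:,:2]*1000
# front deck-bottom corners
print("plate front L,(top)",B(t,[(42,255)],205,168,.006))
print("dish front",B(t,[(36,262),(230,262)],287,165,.020))
print("tubes front",B(t,[(35,245),(240,240)],385,178,.014))
E
```

```text
plate [554.3  79.5] [np.float64(25.3), np.float64(10.8), np.float64(24.7), np.float64(10.7)] yaw [5.5 5.4]
dish [551.4 -91.8] [np.float64(25.7), np.float64(11.7), np.float64(25.7), np.float64(11.1)] yaw [-1.  -2.2]
plate s [554.2  78.4] [np.float64(26.9), np.float64(14.0), np.float64(25.5), np.float64(14.6)] yaw [-2.1 -0.4]
dish s [550.5 -91.5] [np.float64(27.2), np.float64(14.9), np.float64(26.0), np.float64(14.4)] yaw [-4.7 -5.8]
tubes s [ 524.3 -312.4] [np.float64(26.0), np.float64(13.4), np.float64(25.9), np.float64(12.1)] yaw [-0.2 -3.3]
plate front L,(top) [[538.2 114. ]]
dish front [[ 538.4  -70.9]
 [ 537.9 -114.6]]
tubes front [[ 511.2 -291.5]
 [ 511.8 -337.9]]
```

View pics/hand3.png

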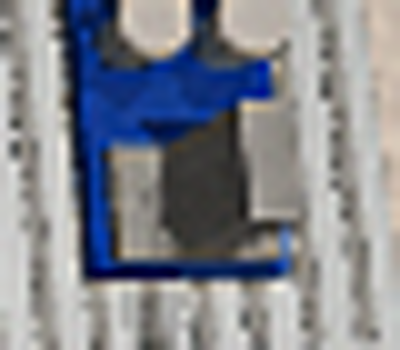

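```bash
cat >> h.py <<'E'
from scipy.spatial.transform import Rotation as Ro
def plan(x,y,z,yaw):
    """offset (mm, tool axes) & turn to bring GRASP point to x,y,z(mm), tool-x yaw deg, pointing down"""
    st=manip.sense(); R0=Ro.from_quat(st["tool_rot"]).as_matrix()
    a=np.radians(yaw); R1=np.array([[np.cos(a),np.sin(a),0],[np.sin(a),-np.cos(a),0],[0,0,-1]])
    tcp=np.array([x,y,z-manip.grip_depth*1000]); off=R0.T@(tcp-st["tcp_pos"]*1000)
    rv=np.degrees(Ro.from_matrix(R0.T@R1).as_rotvec())
    print("t",round(st["t"],2),"off",off.round(1),"turn",rv.round(1),"gap",round(st["finger_gap"],3),"F",st["force"].round(1),"grasp now",(st["tcp_pos"]*1000+[0,0,manip.grip_depth*1000]).round(1), "toolx yaw",np.degrees(np.arctan2(R0[1,0],R0[0,0])).round(2),"tilt",np.degrees(np.arccos(-R0[2,2])).round(2))
E
python3 - <<'E'
from h import *
t=load("pics/top0.npz"); d=load("pics/side0.npz")
P=lambda l,x0,y0,f:[(x0+(u+.5)/f-.5,y0+(v+.5)/f-.5) for u,v in l]
r=ray(t,P([(240,100),(292,100),(298,218),(250,222)],380,175,10),.072)[:,:2]*1000;print("tubes blade",r.round(1),r.mean(0))
r=ray(t,P([(85,278),(290,272)],380,175,10),.014)[:,:2]*1000;print("tubes front",r.round(1))
print("tubes far L", ray(t,P([(478,228)],265,90,4),.014+.010)*1000, "near L",ray(t,P([(495,450)],265,90,4),.014)*1000)
print("amber cap",ray(t,P([(236,310)],95,65,3.3),.055)*1000,"side",ray(d,P([(261,114)],200,110,3.6),.055)*1000)
print("jar",ray(t,P([(330,278)],265,90,4),.04)*1000)
print("box",ray(t,[(257,147)],.032)*1000)
print("dish c",ray(t,P([(145,233)],265,90,4),.049)*1000,"side",ray(d,P([(370,440)],200,110,3.6),.049)*1000)
plan(554,79,130,4)
E
```

```text
tubes blade [[ 537.6 -307.3]
 [ 537.5 -318.3]
 [ 511.9 -317.1]
 [ 511.2 -306.9]] [ 524.57016514 -312.38565921]
tubes front [[ 510.5 -291.4]
 [ 511.4 -337.9]]
tubes far L [[ 639.18832037 -290.01287195   24.        ]] near L [[ 511.0027242  -292.21291089   14.        ]]
amber cap [[605.91184169 202.34282871  55.        ]] side [[607.9475713  202.04273873  55.        ]]
jar [[ 605.10617189 -198.89175735   40.        ]]
box [[638.57016045   2.67856006  32.        ]]
dish c [[629.57920255 -95.07093055  49.        ]] side [[631.7677423 -97.6196399  49.       ]]
t 0.1 off [ 535.1 -460.8  120.2] turn [-0.1  0.  21.1] gap 0.996 F [-0.5  0.3  0.1] grasp now [ 264.8 -565.4  249.1] toolx yaw 25.08 tilt 0.11
```

```bash
python3 -m crank '[{"grip":0,"offset":[40,-35,0],"angular":[0,0,2]},{"grip":0,"offset":[75,-65,0],"angular":[0,0,6]},{"grip":0,"offset":[110,-95,0],"angular":[0,0,10]},{"grip":0,"offset":[145,-125,0],"angular":[0,0,14]},{"grip":0,"offset":[180,-155,0],"angular":[0,0,18]},{"grip":0,"offset":[215,-185,0],"angular":[0,0,21]},{"grip":0,"offset":[250,-215,0],"angular":[0,0,21]},{"grip":0,"offset":[285,-245,0],"angular":[0,0,21]},{"grip":0,"offset":[320,-275,0],"angular":[0,0,21]},{"grip":0,"offset":[355,-305,0],"angular":[0,0,21]}]' 60; python3 -c "from h import *; plan(554,79,130,4)"
```

```text
t: 1.1
tcp_pos: [0.4575, -0.1374, 0.2312]
tool_rot: [0.999, 0.036, -0.0, -0.0]
force: [0.8, -0.2, -0.1]
finger_gap: 1.001
t 1.1 off [ 111.7 -209.   119.9] turn [-0.   0.   0.1] gap 1.001 F [ 0.8 -0.2 -0.1] grasp now [ 457.5 -137.4  249.9] toolx yaw 4.07 tilt 0.02
```

```bash
python3 -m crank '[{"grip":0.2,"offset":[22,-42,10],"angular":[0,0,0]},{"grip":0.2,"offset":[44,-84,30],"angular":[0,0,0]},{"grip":0.2,"offset":[66,-125,55],"angular":[0,0,0]},{"grip":0.2,"offset":[90,-167,80],"angular":[0,0,0]},{"grip":0.2,"offset":[108,-202,105],"angular":[0,0,0]},{"grip":0.2,"offset":[111.7,-209,120],"angular":[0,0,0]},{"grip":0.2,"offset":[111.7,-209,120],"angular":[0,0,0]},{"grip":0.2,"offset":[111.7,-209,120],"angular":[0,0,0]}]'; python3 - <<'E'
from h import *; plan(554,79,46,4)
s=snap("top","1"); crop(s,150,60,140,150,4,"c1")
E
```

```text
t: 1.9
tcp_pos: [0.5532, 0.077, 0.111]
tool_rot: [0.999, 0.036, -0.001, 0.0]
force: [0.4, -0.5, -0.3]
finger_gap: 0.799
t 1.9 off [ 1.1 -1.9 83.7] turn [0.  0.1 0.1] gap 0.799 F [ 0.4 -0.5 -0.3] grasp now [553.2  77.  129.7] toolx yaw 4.13 tilt 0.09
```

View pics/c1.png

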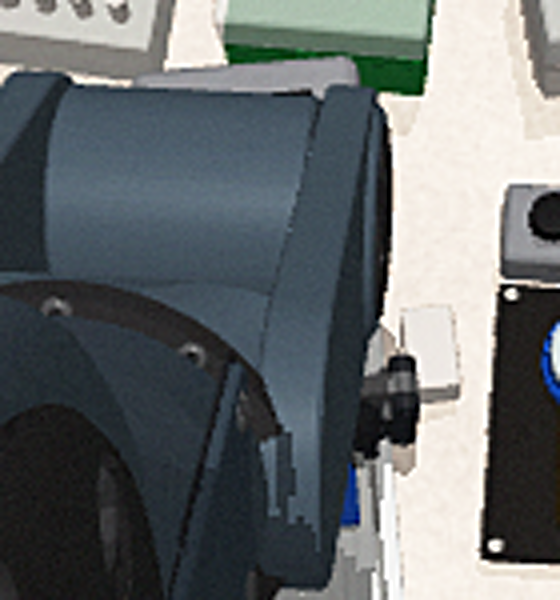

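```bash
python3 -m crank '[{"grip":0.2,"offset":[1,-2,20],"angular":[0,0,0]},{"grip":0.2,"offset":[1,-2,40],"angular":[0,0,0]},{"grip":0.2,"offset":[1,-2,55],"angular":[0,0,0]},{"grip":0.2,"offset":[1,-2,70],"angular":[0,0,0]},{"grip":0.2,"offset":[1,-2,78],"angular":[0,0,0]},{"grip":0.2,"offset":[1,-2,84],"angular":[0,0,0]},{"grip":0.2,"offset":[1,-2,84],"angular":[0,0,0]}]'; python3 - <<'E'
from h import *; plan(554,79,46,4)
s=snap("side","2"); crop(s,200,90,180,160,4,"c2")
E
```

```text
t: 2.65
tcp_pos: [0.5546, 0.0785, 0.0275]
tool_rot: [0.999, 0.035, -0.0, 0.0]
force: [-0.2, 0.1, -0.2]
finger_gap: 0.8
t 2.65 off [-0.6 -0.5  0.2] turn [0. 0. 0.] gap 0.8 F [-0.2  0.1 -0.2] grasp now [554.6  78.5  46.2] toolx yaw 4.02 tilt 0.0
```

View pics/c2.png

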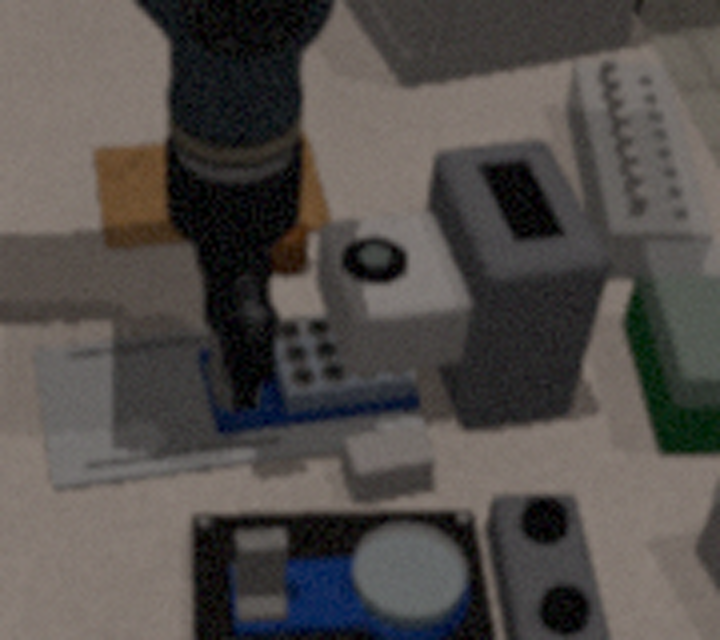

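The fingers straddle the plate handle, with nothing touched. Closing.

```bash
python3 -m crank '[{"grip":0.5,"offset":[0,0,0],"angular":[0,0,0]},{"grip":0.8,"offset":[0,0,0],"angular":[0,0,0]},{"grip":1,"offset":[0,0,0],"angular":[0,0,0]},{"grip":1,"offset":[0,0,0],"angular":[0,0,0]},{"grip":1,"offset":[0,0,0],"angular":[0,0,0]},{"grip":1,"offset":[0,0,-2],"angular":[0,0,0]},{"grip":1,"offset":[0,0,-4],"angular":[0,0,0]},{"grip":1,"offset":[0,0,-5],"angular":[0,0,0]},{"grip":1,"offset":[0,0,-5],"angular":[0,0,0]}]' 70; python3 - <<'E'
from h import *; plan(554,79,46,4)
s=snap("side","3"); crop(s,200,90,180,160,4,"c3")
E
```

```text
t: 3.6
tcp_pos: [0.5545, 0.0792, 0.0322]
tool_rot: [0.999, 0.036, -0.0, -0.0]
force: [-0.7, 0.3, -2.2]
finger_gap: 0.131
t 3.6 off [-0.5  0.2  4.9] turn [-0.   0.   0.1] gap 0.131 F [-0.7  0.3 -2.2] grasp now [554.5  79.2  50.9] toolx yaw 4.08 tilt 0.01
```

View pics/c3.png

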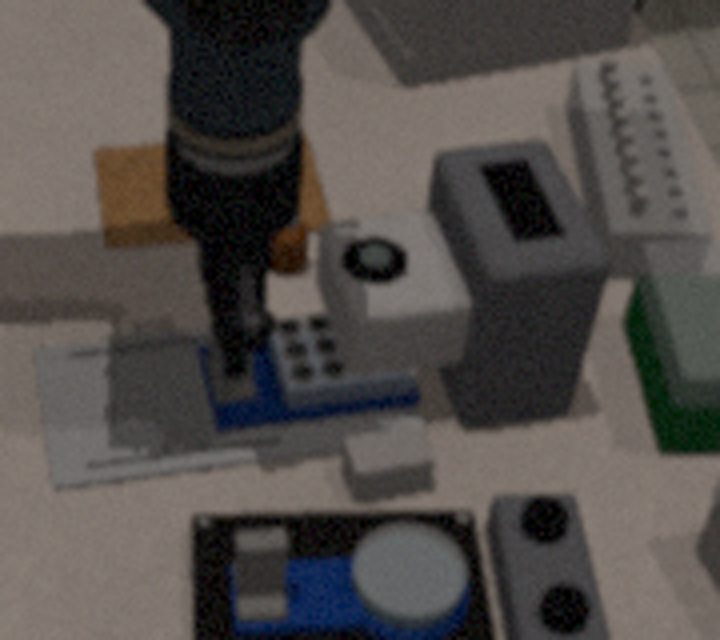

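```bash
python3 -m crank '[{"grip":1,"offset":[-8,0,0],"angular":[0,0,0]},{"grip":1,"offset":[-22,0,0],"angular":[0,0,0]},{"grip":1,"offset":[-42,0,0],"angular":[0,0,0]},{"grip":1,"offset":[-62,0,0],"angular":[0,0,0]},{"grip":1,"offset":[-80,0,0],"angular":[0,0,0]},{"grip":1,"offset":[-88,0,-4],"angular":[0,0,0]},{"grip":1,"offset":[-88,0,-20],"angular":[0,0,0]},{"grip":1,"offset":[-88,0,-45],"angular":[0,0,0]},{"grip":1,"offset":[-88,0,-68],"angular":[0,0,0]},{"grip":1,"offset":[-88,0,-80],"angular":[0,0,0]}]'; python3 - <<'E'
from h import *; plan(513,289.3,130,1.4)
s=snap("side","4"); crop(s,150,60,200,180,4,"c4")
E
```

```text
t: 4.65
tcp_pos: [0.468, 0.0729, 0.1143]
tool_rot: [0.999, 0.036, 0.002, 0.0]
force: [0.3, -0.7, -2.7]
finger_gap: 0.132
t 4.65 off [  60.3 -212.7    3.1] turn [ 0.  -0.2  2.7] gap 0.132 F [ 0.3 -0.7 -2.7] grasp now [468.   72.9 133. ] toolx yaw 4.09 tilt 0.22
```

View pics/c4.png

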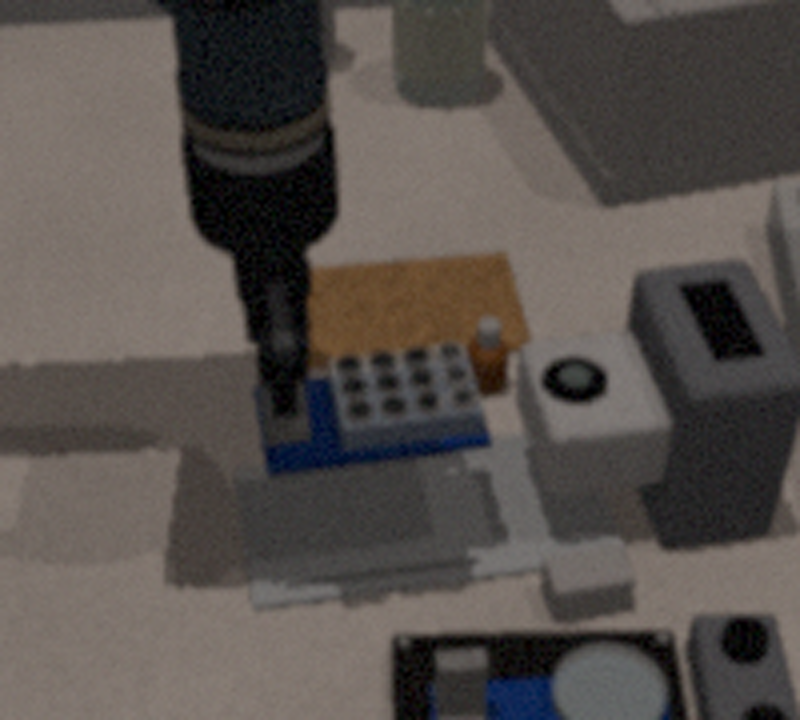

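```bash
python3 -m crank '[{"grip":1,"offset":[4,-10,0],"angular":[0,0,0]},{"grip":1,"offset":[12,-35,0],"angular":[0,0,0]},{"grip":1,"offset":[20,-65,0],"angular":[0,0,1]},{"grip":1,"offset":[28,-95,0],"angular":[0,0,1.5]},{"grip":1,"offset":[36,-125,0],"angular":[0,0,2]},{"grip":1,"offset":[44,-155,0],"angular":[0,0,2.7]},{"grip":1,"offset":[52,-185,0],"angular":[0,0,2.7]},{"grip":1,"offset":[58,-205,0],"angular":[0,0,2.7]},{"grip":1,"offset":[60.3,-212.7,3],"angular":[0,0,2.7]},{"grip":1,"offset":[60.3,-212.7,15],"angular":[0,0,2.7]}]'; python3 - <<'E'
from h import *; plan(513,289.3,47,1.4)
E
```

```text
t: 5.7
tcp_pos: [0.5123, 0.2908, 0.0968]
tool_rot: [1.0, 0.013, 0.001, -0.0]
force: [-0.5, 0.3, -3.0]
finger_gap: 0.131
t 5.7 off [ 0.6  1.6 68.5] turn [-0.  -0.1  0.1] gap 0.131 F [-0.5  0.3 -3. ] grasp now [512.3 290.8 115.5] toolx yaw 1.5 tilt 0.11
```

```bash
python3 -m crank '[{"grip":1,"offset":[0.5,1.5,15],"angular":[0,0,0]},{"grip":1,"offset":[0.5,1.5,35],"angular":[0,0,0]},{"grip":1,"offset":[0.5,1.5,52],"angular":[0,0,0]},{"grip":1,"offset":[0.5,1.5,62],"angular":[0,0,0]},{"grip":1,"offset":[0.5,1.5,68],"angular":[0,0,0]},{"grip":1,"offset":[0.5,1.5,70],"angular":[0,0,0]},{"grip":1,"offset":[0.5,1.5,71],"angular":[0,0,0]},{"grip":1,"offset":[0.5,1.5,71],"angular":[0,0,0]}]'; python3 - <<'E'
from h import *; plan(513,289.3,44,1.4)
s=snap("side","5"); crop(s,180,60,160,140,4.5,"c5")
E
```

```text
t: 6.5
tcp_pos: [0.5128, 0.288, 0.0268]
tool_rot: [1.0, 0.012, 0.001, -0.0]
force: [0.6, -1.0, -3.0]
finger_gap: 0.13
t 6.5 off [ 0.2 -1.3  1.5] turn [-0.  -0.1 -0. ] gap 0.13 F [ 0.6 -1.  -3. ] grasp now [512.8 288.   45.5] toolx yaw 1.38 tilt 0.06
```

View pics/c5.png

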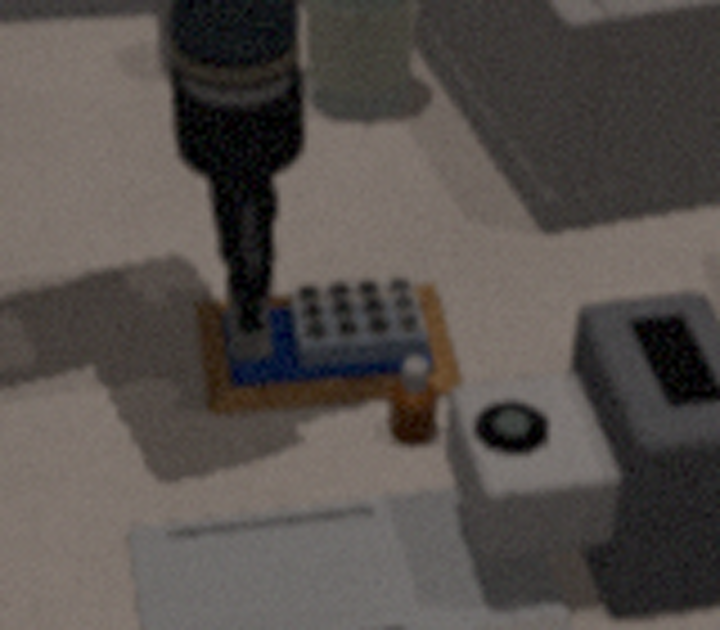

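```bash
python3 -m crank '[{"grip":1,"offset":[0,0,1],"angular":[0,0,0]},{"grip":1,"offset":[0,0,1.5],"angular":[0,0,0]},{"grip":0.7,"offset":[0,0,1.5],"angular":[0,0,0]},{"grip":0.35,"offset":[0,0,1.5],"angular":[0,0,0]},{"grip":0.35,"offset":[0,0,1.5],"angular":[0,0,0]},{"grip":0.35,"offset":[0,0,-10],"angular":[0,0,0]},{"grip":0.35,"offset":[0,0,-30],"angular":[0,0,0]},{"grip":0.35,"offset":[0,0,-60],"angular":[0,0,0]},{"grip":0.35,"offset":[0,0,-95],"angular":[0,0,0]},{"grip":0.35,"offset":[0,0,-130],"angular":[0,0,0]}]'; python3 - <<'E'
from h import *; plan(551.5,-91.7,150,-4)
E
```

```text
t: 7.55
tcp_pos: [0.5121, 0.2878, 0.1581]
tool_rot: [1.0, 0.012, -0.0, 0.0]
force: [0.7, 0.4, 0.3]
finger_gap: 0.645
t 7.55 off [ 30.3 380.4  26.8] turn [0.  0.  5.4] gap 0.645 F [0.7 0.4 0.3] grasp now [512.1 287.8 176.8] toolx yaw 1.38 tilt 0.01
```

```bash
python3 -m crank '[{"grip":0.35,"offset":[3,38,0],"angular":[0,0,0]},{"grip":0.35,"offset":[6,80,0],"angular":[0,0,1]},{"grip":0.35,"offset":[10,125,0],"angular":[0,0,2]},{"grip":0.35,"offset":[13,170,0],"angular":[0,0,3]},{"grip":0.35,"offset":[17,215,0],"angular":[0,0,4]},{"grip":0.35,"offset":[21,260,0],"angular":[0,0,4.4]},{"grip":0.35,"offset":[25,305,5],"angular":[0,0,4.4]},{"grip":0.35,"offset":[28,345,12],"angular":[0,0,4.4]},{"grip":0.35,"offset":[30,375,20],"angular":[0,0,4.4]},{"grip":0.35,"offset":[30.3,380.4,27],"angular":[0,0,4.4]}]'; python3 - <<'E'
from h import *; plan(551,-91.7,60,-3)
E
```

```text
t: 8.55
tcp_pos: [0.5529, -0.0955, 0.1299]
tool_rot: [1.0, -0.028, 0.001, 0.001]
force: [0.0, 0.7, -0.1]
finger_gap: 0.644
t 8.55 off [-2.4 -3.8 88.6] turn [ 0.1 -0.2 -0.3] gap 0.644 F [ 0.   0.7 -0.1] grasp now [552.9 -95.5 148.6] toolx yaw -3.26 tilt 0.19
```

```bash
python3 -m crank '[{"grip":0.35,"offset":[-0.5,0,0],"angular":[0,0,0]},{"grip":0.35,"offset":[-0.5,0,5],"angular":[0,0,0]}]'; python3 -c "
from h import *; plan(551,-91.7,60,-3)
s=snap('side','6'); crop(s,220,130,160,140,4.5,'c6')"
```

```text
t: 8.75
tcp_pos: [0.5512, -0.0906, 0.1249]
tool_rot: [1.0, -0.026, 0.0, -0.0]
force: [-0.3, 0.1, 0.0]
finger_gap: 0.65
t 8.75 off [-0.2  1.2 83.6] turn [-0. -0.  0.] gap 0.65 F [-0.3  0.1  0. ] grasp now [551.2 -90.6 143.6] toolx yaw -2.99 tilt 0.03
```

View pics/c6.png

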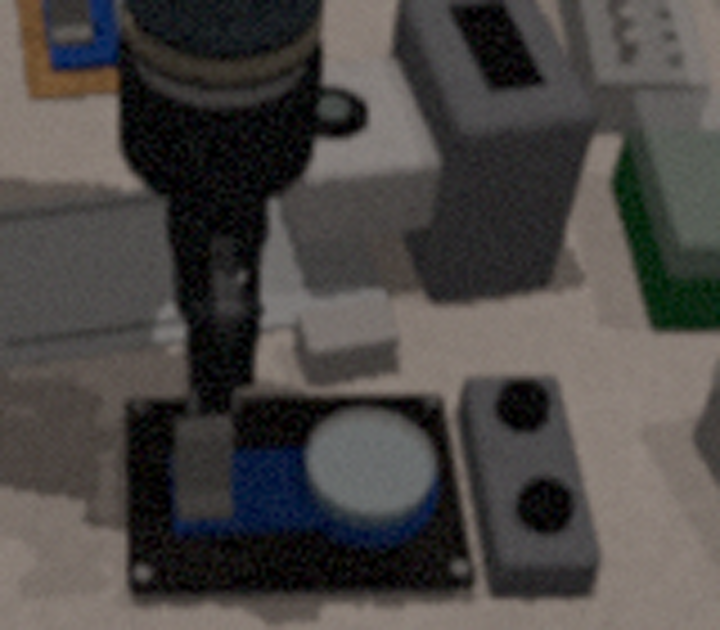

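```bash
python3 -m crank '[{"grip":0.3,"offset":[0,1,20],"angular":[0,0,0]},{"grip":0.3,"offset":[0,1,40],"angular":[0,0,0]},{"grip":0.3,"offset":[0,1,60],"angular":[0,0,0]},{"grip":0.3,"offset":[0,1,76],"angular":[0,0,0]},{"grip":0.3,"offset":[0,1,83.5],"angular":[0,0,0]},{"grip":0.5,"offset":[0,1,83.5],"angular":[0,0,0]},{"grip":1,"offset":[0,1,83.5],"angular":[0,0,0]},{"grip":1,"offset":[0,1,83.5],"angular":[0,0,0]},{"grip":1,"offset":[0,1,83.5],"angular":[0,0,0]},{"grip":1,"offset":[0,1,83.5],"angular":[0,0,0]}]'
python3 -m crank '[{"grip":1,"offset":[0,0,-3],"angular":[0,0,0]},{"grip":1,"offset":[0,0,-12],"angular":[0,0,0]},{"grip":1,"offset":[0,0,-30],"angular":[0,0,0]},{"grip":1,"offset":[0,0,-55],"angular":[0,0,0]},{"grip":1,"offset":[0,0,-75],"angular":[0,0,0]},{"grip":1,"offset":[0,0,-80],"angular":[0,0,0]}]'; python3 -c "
from h import *; plan(463,75,130,3.7)
s=snap('side','7'); crop(s,220,130,160,140,4.5,'c7')"
```

```text
t: 9.8
tcp_pos: [0.552, -0.0927, 0.0418]
tool_rot: [1.0, -0.026, 0.001, 0.0]
force: [0.4, 1.3, 4.5]
finger_gap: 0.133
t: 10.4
tcp_pos: [0.5525, -0.0932, 0.1232]
tool_rot: [1.0, -0.026, 0.002, 0.001]
force: [0.3, 0.2, -2.0]
finger_gap: 0.136
t 10.4 off [ -98.2 -163.2   11.3] turn [ 0.1 -0.2 -6.7] gap 0.136 F [ 0.3  0.2 -2. ] grasp now [552.5 -93.2 141.9] toolx yaw -3.02 tilt 0.25
```

View pics/c7.png

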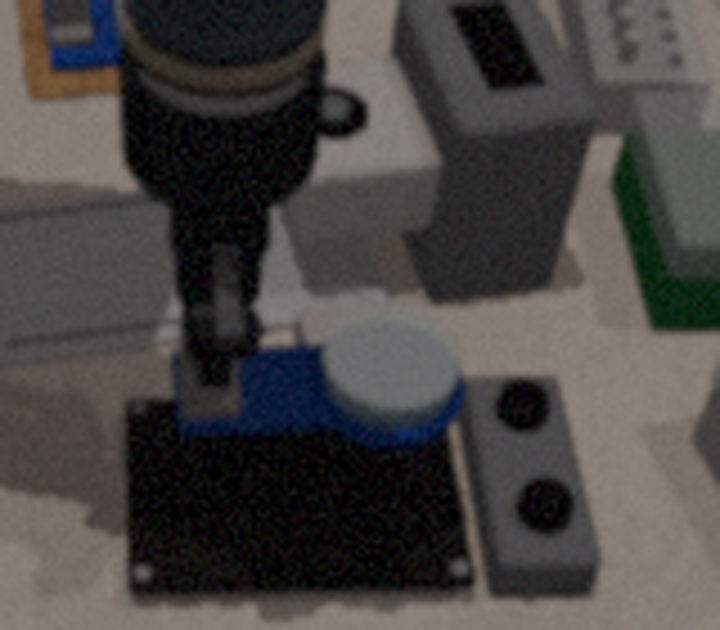

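```bash
python3 -m crank '[{"grip":1,"offset":[-15,-5,0],"angular":[0,0,0]},{"grip":1,"offset":[-38,-15,0],"angular":[0,0,-1]},{"grip":1,"offset":[-60,-35,0],"angular":[0,0,-2]},{"grip":1,"offset":[-78,-60,0],"angular":[0,0,-3]},{"grip":1,"offset":[-90,-88,2],"angular":[0,0,-4]},{"grip":1,"offset":[-96,-115,8],"angular":[0,0,-5]},{"grip":1,"offset":[-98,-140,15],"angular":[0,0,-6]},{"grip":1,"offset":[-98,-157,25],"angular":[0,0,-6.7]},{"grip":1,"offset":[-98,-163,35],"angular":[0,0,-6.7]},{"grip":1,"offset":[-98,-163,45],"angular":[0,0,-6.7]}]'; python3 -c "
from h import *; plan(464,76.4,53,3.7)
s=snap('side','8'); crop(s,170,110,180,140,4.4,'c8')"
```

```text
t: 11.45
tcp_pos: [0.4616, 0.0758, 0.0747]
tool_rot: [0.999, 0.033, -0.0, 0.0]
force: [-0.4, -0.6, -2.1]
finger_gap: 0.134
t 11.45 off [ 2.5 -0.5 40.4] turn [-0.   0.1  0.1] gap 0.134 F [-0.4 -0.6 -2.1] grasp now [461.6  75.8  93.4] toolx yaw 3.76 tilt 0.06
```

View pics/c8.png

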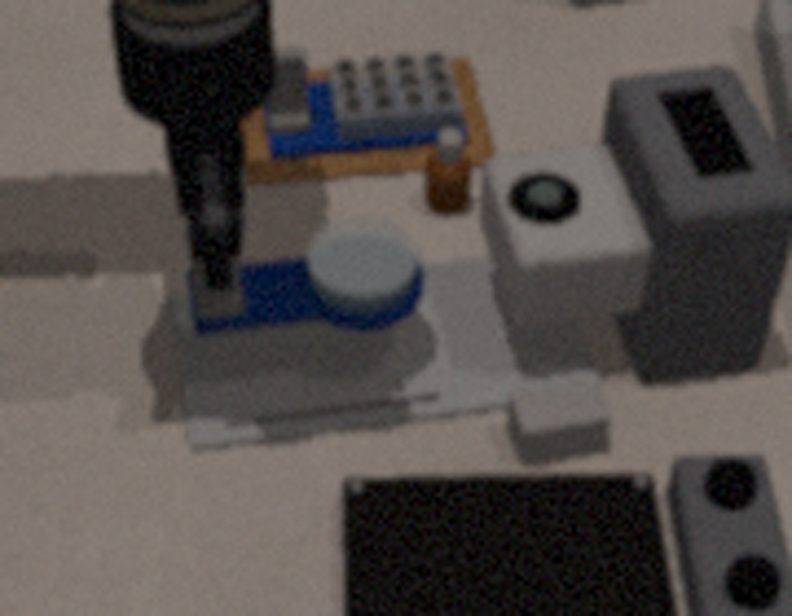

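```bash
python3 -m crank '[{"grip":1,"offset":[2,-0.5,15],"angular":[0,0,0]},{"grip":1,"offset":[2,-0.5,32],"angular":[0,0,0]},{"grip":1,"offset":[2,-0.5,42],"angular":[0,0,0]},{"grip":1,"offset":[2,-0.5,43],"angular":[0,0,0]},{"grip":1,"offset":[2,-0.5,43],"angular":[0,0,0]}]'; python3 -c "
from h import *; plan(559,82.5,51,3.7)"
```

```text
t: 12.0
tcp_pos: [0.4639, 0.0754, 0.0326]
tool_rot: [0.999, 0.032, -0.0, -0.0]
force: [-0.1, 0.1, -2.2]
finger_gap: 0.134
t 12.0 off [95.4 -1.   0.2] turn [-0.   0.  -0.1] gap 0.134 F [-0.1  0.1 -2.2] grasp now [463.9  75.4  51.3] toolx yaw 3.63 tilt 0.04
```

```bash
python3 -m crank '[{"grip":1,"offset":[8,-0.5,0],"angular":[0,0,0]},{"grip":1,"offset":[25,-1,0],"angular":[0,0,0]},{"grip":1,"offset":[45,-1,0],"angular":[0,0,0]},{"grip":1,"offset":[65,-1,0],"angular":[0,0,0]},{"grip":1,"offset":[82,-1,0],"angular":[0,0,0]},{"grip":1,"offset":[92,-1,0],"angular":[0,0,0]},{"grip":1,"offset":[95,-1,0],"angular":[0,0,0]},{"grip":1,"offset":[95.4,-1,0],"angular":[0,0,0]},{"grip":1,"offset":[95.4,-1,2],"angular":[0,0,0]},{"grip":1,"offset":[95.4,-1,3.5],"angular":[0,0,0]}]'; python3 -c "
from h import *; plan(559,82.5,46.5,3.7)
s=snap('side','9'); crop(s,170,110,180,140,4.4,'c9')"
```

```text
t: 13.0
tcp_pos: [0.5579, 0.0831, 0.029]
tool_rot: [0.999, 0.032, -0.001, -0.0]
force: [-0.5, -0.8, -1.1]
finger_gap: 0.131
t 13.0 off [1.1 0.7 1.2] turn [-0.   0.1 -0. ] gap 0.131 F [-0.5 -0.8 -1.1] grasp now [557.9  83.1  47.7] toolx yaw 3.69 tilt 0.1
```

View pics/c9.png

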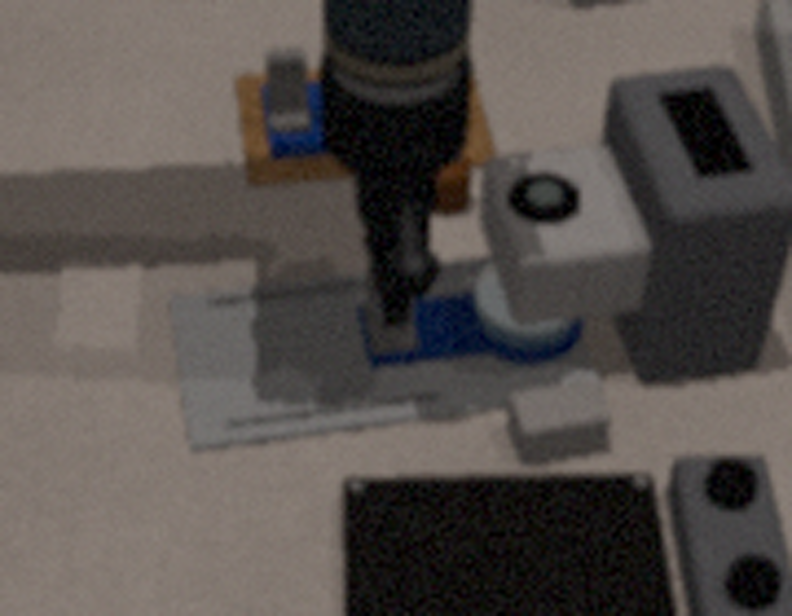

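Dish is under the head. Set down, release, rise back and up.

```bash
python3 -m crank '[{"grip":1,"offset":[1,0.5,1],"angular":[0,0,0]},{"grip":1,"offset":[1,0.5,1.5],"angular":[0,0,0]},{"grip":0.7,"offset":[1,0.5,1.5],"angular":[0,0,0]},{"grip":0.35,"offset":[1,0.5,1.5],"angular":[0,0,0]},{"grip":0.35,"offset":[1,0.5,1.5],"angular":[0,0,0]},{"grip":0.35,"offset":[1,0.5,-10],"angular":[0,0,0]},{"grip":0.35,"offset":[1,0.5,-30],"angular":[0,0,0]},{"grip":0.35,"offset":[0,0.5,-60],"angular":[0,0,0]},{"grip":0.35,"offset":[-5,10,-95],"angular":[0,0,0]},{"grip":0.35,"offset":[-10,30,-130],"angular":[0,0,0]}]'; python3 -c "
from h import *; plan(525,-312.5,150,0.5)"
```

```text
t: 14.05
tcp_pos: [0.5505, 0.0533, 0.1612]
tool_rot: [0.999, 0.033, 0.0, -0.0]
force: [0.6, 0.2, -0.2]
finger_gap: 0.649
t 14.05 off [-49.7 363.3  29.7] turn [-0.  -0.   3.3] gap 0.649 F [ 0.6  0.2 -0.2] grasp now [550.5  53.3 179.9] toolx yaw 3.8 tilt 0.02
```

```bash
python3 -m crank '[{"grip":0.35,"offset":[-3,38,0],"angular":[0,0,0]},{"grip":0.35,"offset":[-9,80,0],"angular":[0,0,1]},{"grip":0.35,"offset":[-16,125,0],"angular":[0,0,2]},{"grip":0.35,"offset":[-23,170,0],"angular":[0,0,3]},{"grip":0.35,"offset":[-30,215,0],"angular":[0,0,3.3]},{"grip":0.35,"offset":[-36,260,5],"angular":[0,0,3.3]},{"grip":0.35,"offset":[-42,305,12],"angular":[0,0,3.3]},{"grip":0.35,"offset":[-48,345,20],"angular":[0,0,3.3]},{"grip":0.35,"offset":[-49.7,363.3,30],"angular":[0,0,3.3]},{"grip":0.35,"offset":[-49.7,363.3,30],"angular":[0,0,3.3]}]'; python3 -c "
from h import *; plan(525,-312.5,54,0.5)
s=snap('side','10'); crop(s,220,220,160,150,4,'c10')
s=snap('top','10'); crop(s,180,70,160,180,3.3,'c10t')"
```

```text
t: 15.05
tcp_pos: [0.524, -0.3153, 0.1285]
tool_rot: [1.0, 0.002, -0.0, -0.0]
force: [-0.8, 0.2, 0.3]
finger_gap: 0.647
t 15.05 off [ 1.  -2.8 93.2] turn [-0.   0.  -0.3] gap 0.647 F [-0.8  0.2  0.3] grasp now [ 524.  -315.3  147.2] toolx yaw 0.18 tilt 0.04
```

View pics/c10.png

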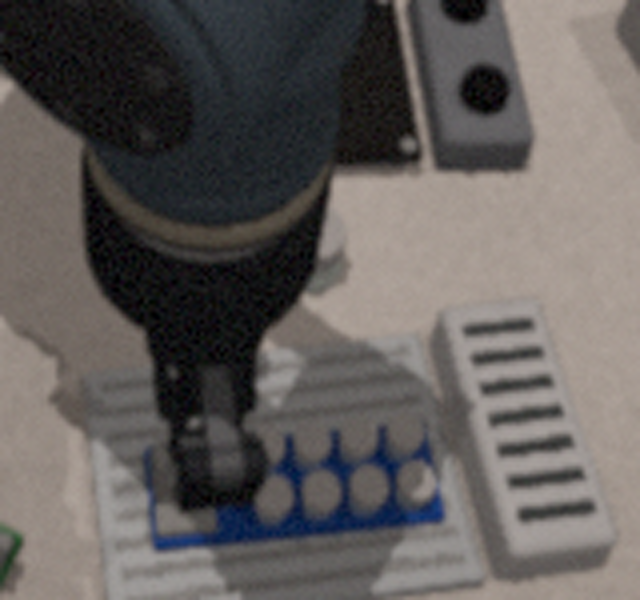

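View pics/c10t.png

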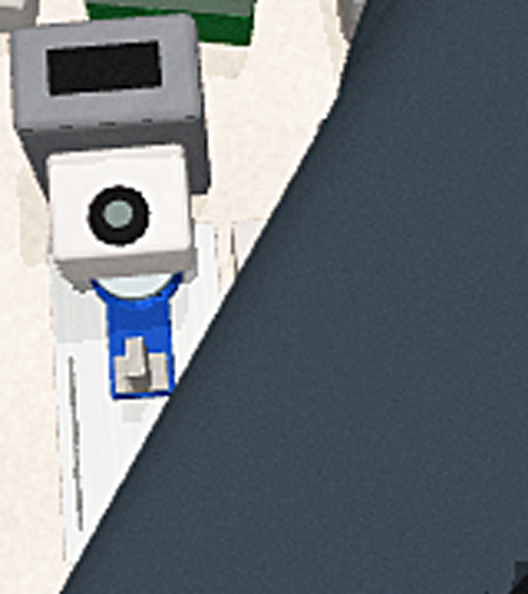

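```bash
python3 -m crank '[{"grip":0.3,"offset":[0,0,15],"angular":[0,0,0]},{"grip":0.3,"offset":[0,0,35],"angular":[0,0,0]}]'; python3 -c "
from h import *; plan(525,-312.5,54.5,0.5)"
```

```text
t: 15.35
tcp_pos: [0.526, -0.3113, 0.0957]
tool_rot: [1.0, 0.005, 0.001, 0.001]
force: [-0.0, 0.3, -0.6]
finger_gap: 0.704
t 15.35 off [-1.1  1.1 59.9] turn [ 0.1 -0.1  0. ] gap 0.704 F [-0.   0.3 -0.6] grasp now [ 526.  -311.3  114.4] toolx yaw 0.53 tilt 0.14
```

```bash
python3 -m crank '[{"grip":0.3,"offset":[-0.5,0.7,20],"angular":[0,0,0]},{"grip":0.3,"offset":[-0.5,0.7,40],"angular":[0,0,0]},{"grip":0.3,"offset":[-0.5,0.7,54],"angular":[0,0,0]},{"grip":0.3,"offset":[-0.5,0.7,59.5],"angular":[0,0,0]},{"grip":0.5,"offset":[-0.5,0.7,59.5],"angular":[0,0,0]},{"grip":1,"offset":[-0.5,0.7,59.5],"angular":[0,0,0]},{"grip":1,"offset":[-0.5,0.7,59.5],"angular":[0,0,0]},{"grip":1,"offset":[-0.5,0.7,59.5],"angular":[0,0,0]},{"grip":1,"offset":[-0.5,0.7,59.5],"angular":[0,0,0]}]'
python3 -m crank '[{"grip":1,"offset":[0,0,-3],"angular":[0,0,0]},{"grip":1,"offset":[0,0,-12],"angular":[0,0,0]},{"grip":1,"offset":[0,0,-30],"angular":[0,0,0]},{"grip":1,"offset":[0,0,-55],"angular":[0,0,0]},{"grip":1,"offset":[0,0,-75],"angular":[0,0,0]},{"grip":1,"offset":[0,0,-80],"angular":[0,0,0]}]'; python3 -c "
from h import *; plan(546.7,-84.5,134,-4.8)
s=snap('side','11'); crop(s,220,220,160,150,4,'c11')"
```

```text
t: 16.25
tcp_pos: [0.5249, -0.3144, 0.036]
tool_rot: [1.0, 0.003, 0.001, 0.001]
force: [-0.0, 1.0, 5.8]
finger_gap: 0.131
t: 16.85
tcp_pos: [0.5254, -0.315, 0.1174]
tool_rot: [1.0, 0.003, 0.002, 0.002]
force: [0.5, -0.2, 0.1]
finger_gap: 0.131
t 16.85 off [  22.8 -230.4    1.4] turn [ 0.2 -0.2  5.2] gap 0.131 F [ 0.5 -0.2  0.1] grasp now [ 525.4 -315.   136.1] toolx yaw 0.38 tilt 0.27
```

View pics/c11.png

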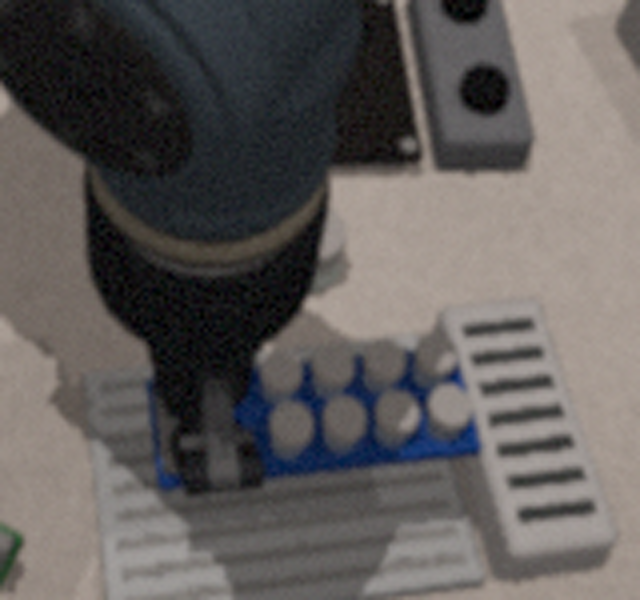

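```bash
python3 -m crank '[{"grip":1,"offset":[1,-10,0],"angular":[0,0,0]},{"grip":1,"offset":[3,-35,0],"angular":[0,0,1]},{"grip":1,"offset":[6,-68,0],"angular":[0,0,2]},{"grip":1,"offset":[9,-102,0],"angular":[0,0,3]},{"grip":1,"offset":[13,-136,0],"angular":[0,0,4]},{"grip":1,"offset":[17,-170,0],"angular":[0,0,5]},{"grip":1,"offset":[20,-200,0],"angular":[0,0,5.2]},{"grip":1,"offset":[22,-222,0],"angular":[0,0,5.2]},{"grip":1,"offset":[22.8,-229.5,2],"angular":[0,0,5.2]},{"grip":1,"offset":[22.8,-229.5,15],"angular":[0,0,5.2]}]'; python3 -c "
from h import *; plan(547,-85.5,62,-4.8)"
```

```text
t: 17.9
tcp_pos: [0.5459, -0.0833, 0.0996]
tool_rot: [0.999, -0.041, 0.001, 0.0]
force: [0.6, -0.3, -1.3]
finger_gap: 0.128
t 17.9 off [ 1.2  2.1 56.3] turn [ 0.  -0.1  0.1] gap 0.128 F [ 0.6 -0.3 -1.3] grasp now [545.9 -83.3 118.3] toolx yaw -4.68 tilt 0.07
```

```bash
python3 -m crank '[{"grip":1,"offset":[1,1.5,12],"angular":[0,0,0]},{"grip":1,"offset":[1,1.5,28],"angular":[0,0,0]},{"grip":1,"offset":[1,1.5,42],"angular":[0,0,0]},{"grip":1,"offset":[1,1.5,51],"angular":[0,0,0]},{"grip":1,"offset":[1,1.5,55],"angular":[0,0,0]},{"grip":1,"offset":[1,1.5,56],"angular":[0,0,0]},{"grip":1,"offset":[1,1.5,56],"angular":[0,0,0]}]'; python3 -c "
from h import *; plan(547,-85.5,60.5,-4.8)
s=snap('side','12'); crop(s,220,160,160,130,4.5,'c12')"
```

```text
t: 18.6
tcp_pos: [0.5466, -0.0861, 0.0439]
tool_rot: [0.999, -0.042, 0.0, 0.0]
force: [0.6, -0.6, -0.8]
finger_gap: 0.128
t 18.6 off [ 0.3 -0.7  2.1] turn [ 0. -0. -0.] gap 0.128 F [ 0.6 -0.6 -0.8] grasp now [546.6 -86.1  62.6] toolx yaw -4.83 tilt 0.02
```

View pics/c12.png

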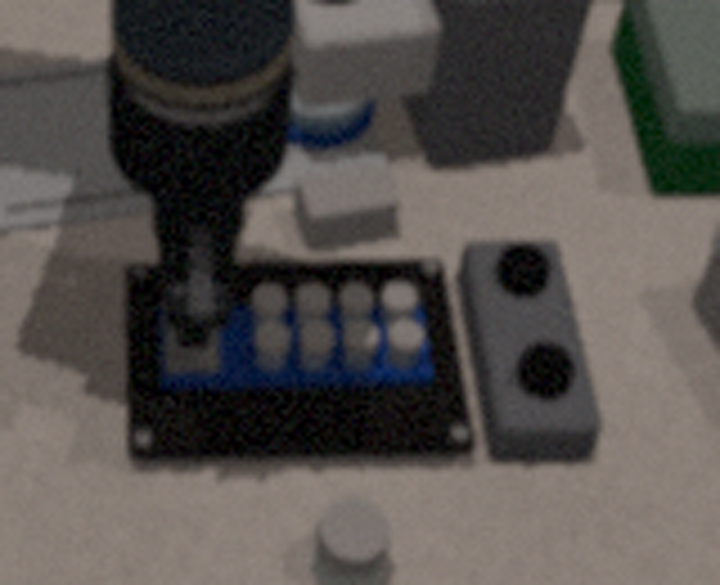

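```bash
python3 -m crank '[{"grip":1,"offset":[0,0,1],"angular":[0,0,0]},{"grip":1,"offset":[0,0,1.8],"angular":[0,0,0]},{"grip":0.7,"offset":[0,0,1.8],"angular":[0,0,0]},{"grip":0.35,"offset":[0,0,1.8],"angular":[0,0,0]},{"grip":0.35,"offset":[0,0,1.8],"angular":[0,0,0]},{"grip":0.35,"offset":[0,0,-10],"angular":[0,0,0]},{"grip":0.35,"offset":[0,0,-30],"angular":[0,0,0]},{"grip":0.35,"offset":[0,0,-60],"angular":[0,0,0]},{"grip":0.35,"offset":[0,-10,-90],"angular":[0,0,0]},{"grip":0.35,"offset":[0,-40,-110],"angular":[0,0,0]}]'; python3 -c "
from h import *; plan(513,289,150,1.4)"
```

```text
t: 19.65
tcp_pos: [0.5513, -0.0479, 0.1569]
tool_rot: [0.999, -0.044, 0.002, 0.001]
force: [0.5, 0.8, -0.4]
finger_gap: 0.653
t 19.65 off [ -67.7 -332.3   24.7] turn [ 0.1 -0.3 -6.4] gap 0.653 F [ 0.5  0.8 -0.4] grasp now [551.3 -47.9 175.6] toolx yaw -5.01 tilt 0.28
```

```bash
python3 -m crank '[{"grip":0.35,"offset":[-6,-38,0],"angular":[0,0,0]},{"grip":0.35,"offset":[-14,-80,0],"angular":[0,0,-1]},{"grip":0.35,"offset":[-23,-122,0],"angular":[0,0,-2]},{"grip":0.35,"offset":[-32,-165,0],"angular":[0,0,-3]},{"grip":0.35,"offset":[-41,-208,0],"angular":[0,0,-4]},{"grip":0.35,"offset":[-50,-250,0],"angular":[0,0,-5]},{"grip":0.35,"offset":[-59,-290,5],"angular":[0,0,-6]},{"grip":0.35,"offset":[-65,-320,12],"angular":[0,0,-6.4]},{"grip":0.35,"offset":[-67.7,-332.3,25],"angular":[0,0,-6.4]},{"grip":0.35,"offset":[-67.7,-332.3,40],"angular":[0,0,-6.4]}]'; python3 -c "
from h import *; plan(513,289,44.5,1.4)
s=snap('side','13'); crop(s,180,60,160,140,4.5,'c13')
s=snap('top','13'); crop(s,180,70,250,180,3.2,'c13t')"
```

```text
t: 20.65
tcp_pos: [0.5102, 0.2926, 0.1141]
tool_rot: [1.0, 0.015, 0.001, -0.0]
force: [0.1, -0.3, -0.2]
finger_gap: 0.645
t 20.65 off [ 2.5  3.7 88.3] turn [-0.  -0.1  0.3] gap 0.645 F [ 0.1 -0.3 -0.2] grasp now [510.2 292.6 132.8] toolx yaw 1.75 tilt 0.12
```

View pics/c13.png

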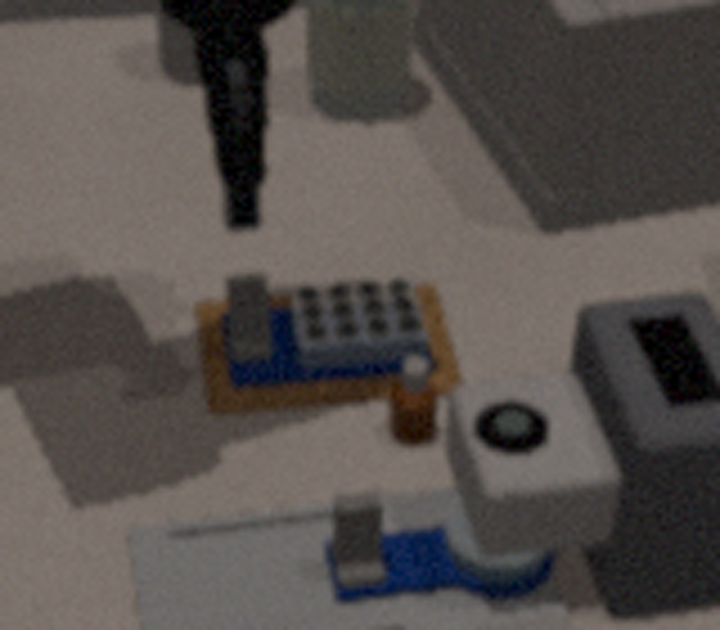

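View pics/c13t.png

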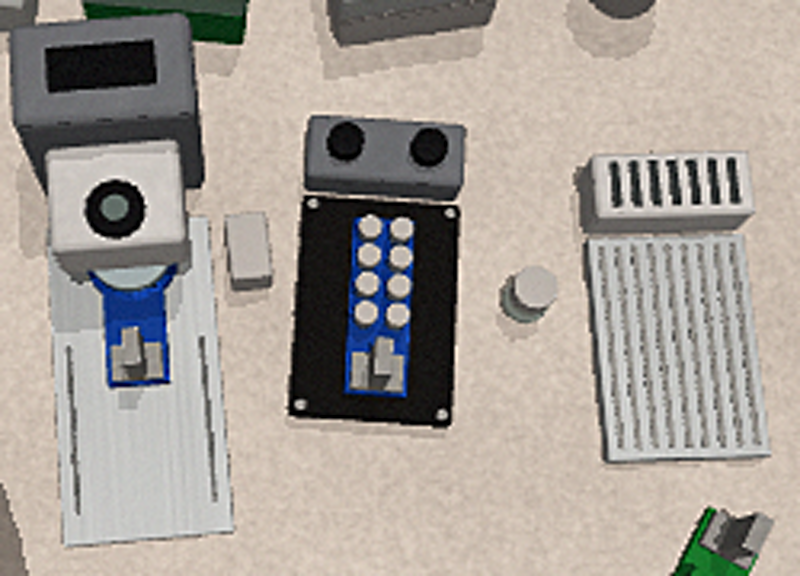

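```bash
python3 -m crank '[{"grip":0.3,"offset":[1,1,15],"angular":[0,0,0]},{"grip":0.3,"offset":[1,1,35],"angular":[0,0,0]},{"grip":0.3,"offset":[1,1,38],"angular":[0,0,0]}]'; python3 - <<'E'
from m import *
plan(513,289,44.5,1.4)
s=load("pics/top13.npz"); p=s["pixels"].astype(int); hsv=cv2.cvtColor(s["pixels"],cv2.COLOR_RGB2HSV)
neu=(p[:,:,0]-p[:,:,2]<12)
m=cv2.morphologyEx(neu.astype(np.uint8),cv2.MORPH_CLOSE,np.ones((3,3)))
cv2.imwrite("pics/n.png",m*255)
rect(s,m,.014,"cooler",(360,143,65,75))
E
```

```text
t: 21.05
tcp_pos: [0.5103, 0.2882, 0.0745]
tool_rot: [1.0, 0.013, -0.002, 0.001]
force: [0.4, -0.2, -0.1]
finger_gap: 0.698
t 21.05 off [ 2.9 -0.8 48.7] turn [0.1 0.2 0.1] gap 0.698 F [ 0.4 -0.2 -0.1] grasp now [510.3 288.2  93.2] toolx yaw 1.49 tilt 0.23
cooler: c=(569.2,-301.5) L=168.0 W=117.5 yaw=1.2
```

```bash
python3 -m crank '[{"grip":0.3,"offset":[1.5,-0.5,18],"angular":[0,0,0]},{"grip":0.3,"offset":[1.5,-0.5,36],"angular":[0,0,0]},{"grip":0.3,"offset":[1.5,-0.5,46],"angular":[0,0,0]},{"grip":0.3,"offset":[1.5,-0.5,48.5],"angular":[0,0,0]},{"grip":0.5,"offset":[1.5,-0.5,48.5],"angular":[0,0,0]},{"grip":1,"offset":[1.5,-0.5,48.5],"angular":[0,0,0]},{"grip":1,"offset":[1.5,-0.5,48.5],"angular":[0,0,0]},{"grip":1,"offset":[1.5,-0.5,48.5],"angular":[0,0,0]},{"grip":1,"offset":[1.5,-0.5,48.5],"angular":[0,0,0]}]'
python3 -m crank '[{"grip":1,"offset":[0,0,-3],"angular":[0,0,0]},{"grip":1,"offset":[0,0,-12],"angular":[0,0,0]},{"grip":1,"offset":[0,0,-30],"angular":[0,0,0]},{"grip":1,"offset":[0,0,-58],"angular":[0,0,0]},{"grip":1,"offset":[-10,0,-85],"angular":[0,0,0]},{"grip":1,"offset":[-25,0,-105],"angular":[0,0,0]},{"grip":1,"offset":[-40,0,-117],"angular":[0,0,0]},{"grip":1,"offset":[-50,0,-120],"angular":[0,0,0]}]'; python3 -c "
from h import *; plan(463,-80,164,1.4)
s=snap('side','14'); crop(s,160,30,180,140,4.4,'c14')"
```

```text
t: 21.95
tcp_pos: [0.5133, 0.2904, 0.0284]
tool_rot: [1.0, 0.014, 0.001, -0.0]
force: [-0.5, -1.7, 6.1]
finger_gap: 0.131
t: 22.75
tcp_pos: [0.462, 0.2892, 0.1489]
tool_rot: [1.0, 0.014, 0.001, -0.0]
force: [-0.7, 0.5, -2.1]
finger_gap: 0.131
t 22.75 off [ -9.4 369.1   3.3] turn [-0.  -0.1  0.2] gap 0.131 F [-0.7  0.5 -2.1] grasp now [462.  289.2 167.6] toolx yaw 1.6 tilt 0.1
```

View pics/c14.png

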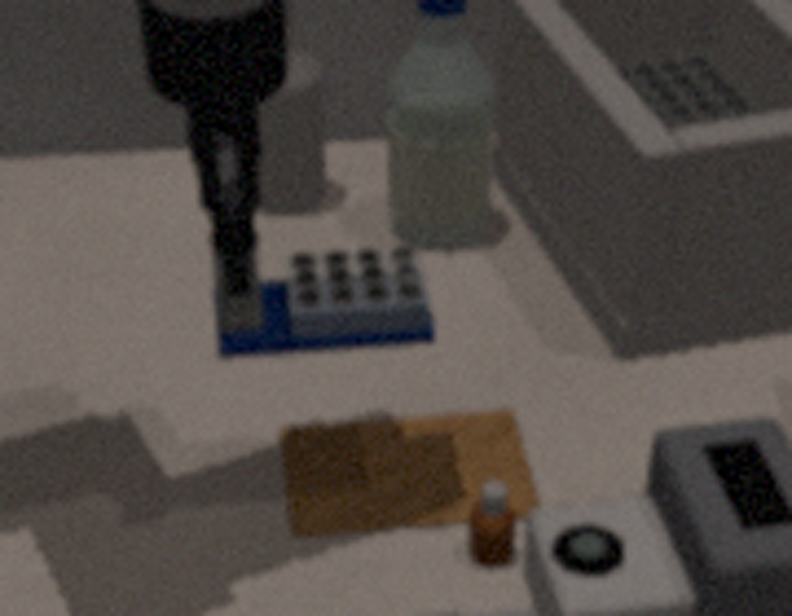

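```bash
python3 -m crank '[{"grip":1,"offset":[0,12,0],"angular":[0,0,0]},{"grip":1,"offset":[-1,40,0],"angular":[0,0,0]},{"grip":1,"offset":[-2,78,0],"angular":[0,0,0]},{"grip":1,"offset":[-3,118,0],"angular":[0,0,0]},{"grip":1,"offset":[-4,160,0],"angular":[0,0,0]},{"grip":1,"offset":[-5,202,0],"angular":[0,0,0]},{"grip":1,"offset":[-6,244,0],"angular":[0,0,0.5]},{"grip":1,"offset":[-5,286,0],"angular":[0,0,1]},{"grip":1,"offset":[-2,326,0],"angular":[0,0,1]},{"grip":1,"offset":[2,364,0],"angular":[0,0,1]}]'
python3 -c "
from h import *; plan(519.5,-303.2,140,0.5)"
```

```text
t: 23.8
tcp_pos: [0.4745, -0.0778, 0.1464]
tool_rot: [1.0, 0.004, -0.001, -0.0]
force: [1.2, -0.3, -2.2]
finger_gap: 0.134
t 23.8 off [ 43.  225.8  25.1] turn [-0.   0.1  0. ] gap 0.134 F [ 1.2 -0.3 -2.2] grasp now [474.5 -77.8 165.1] toolx yaw 0.51 tilt 0.07
```

```bash
python3 -m crank '[{"grip":1,"offset":[6,35,0],"angular":[0,0,0]},{"grip":1,"offset":[13,70,0],"angular":[0,0,0]},{"grip":1,"offset":[20,105,0],"angular":[0,0,0]},{"grip":1,"offset":[27,140,0],"angular":[0,0,0]},{"grip":1,"offset":[34,172,0],"angular":[0,0,0]},{"grip":1,"offset":[39,200,5],"angular":[0,0,0]},{"grip":1,"offset":[42,218,12],"angular":[0,0,0]},{"grip":1,"offset":[43,225.8,25],"angular":[0,0,0]},{"grip":1,"offset":[43,225.8,40],"angular":[0,0,0]},{"grip":1,"offset":[43,225.8,50],"angular":[0,0,0]}]'
python3 -c "
from h import *; plan(519.5,-303.2,58,0.5)
s=snap('side','15'); crop(s,210,200,180,160,4,'c15')"
```

```text
t: 24.8
tcp_pos: [0.5185, -0.2988, 0.0948]
tool_rot: [1.0, 0.005, -0.002, -0.002]
force: [-0.8, -0.6, -2.4]
finger_gap: 0.131
t 24.8 off [ 1.1  4.6 55.5] turn [-0.2  0.2  0.1] gap 0.131 F [-0.8 -0.6 -2.4] grasp now [ 518.5 -298.8  113.5] toolx yaw 0.58 tilt 0.28
```

View pics/c15.png

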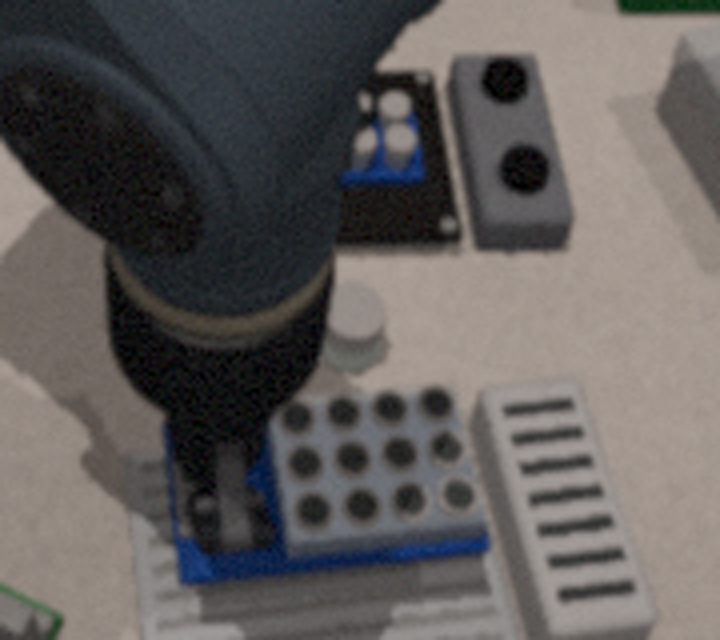

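```bash
python3 -m crank '[{"grip":1,"offset":[0.5,2,12],"angular":[0,0,0]},{"grip":1,"offset":[0.5,2,28],"angular":[0,0,0]},{"grip":1,"offset":[0.5,2,42],"angular":[0,0,0]},{"grip":1,"offset":[0.5,2,50],"angular":[0,0,0]},{"grip":1,"offset":[0.5,2,54],"angular":[0,0,0]},{"grip":1,"offset":[0.5,2,55],"angular":[0,0,0]},{"grip":1,"offset":[0.5,2,55],"angular":[0,0,0]}]'
python3 -c "
from h import *; plan(519.5,-303.2,57,0.5)"
```

```text
t: 25.55
tcp_pos: [0.5209, -0.3023, 0.0426]
tool_rot: [1.0, 0.005, 0.0, 0.0]
force: [0.4, -0.8, -3.0]
finger_gap: 0.129
t 25.55 off [-1.4  0.8  4.3] turn [ 0.  -0.   0.1] gap 0.129 F [ 0.4 -0.8 -3. ] grasp now [ 520.9 -302.3   61.3] toolx yaw 0.59 tilt 0.04
```

```bash
python3 -m crank '[{"grip":1,"offset":[-1,0.5,1.5],"angular":[0,0,0]},{"grip":1,"offset":[-1,0.5,3],"angular":[0,0,0]},{"grip":1,"offset":[-1,0.5,4],"angular":[0,0,0]},{"grip":1,"offset":[-1,0.5,4],"angular":[0,0,0]}]'
python3 -c "
from h import *; plan(519.5,-303.2,57,0.5)"
```

```text
t: 25.95
tcp_pos: [0.5197, -0.3028, 0.0385]
tool_rot: [1.0, 0.005, 0.0, 0.0]
force: [-0.9, 0.1, -2.8]
finger_gap: 0.132
t 25.95 off [-0.2  0.4  0.2] turn [ 0.  -0.   0.1] gap 0.132 F [-0.9  0.1 -2.8] grasp now [ 519.7 -302.8   57.2] toolx yaw 0.58 tilt 0.02
```

```bash
python3 -m crank '[{"grip":1,"offset":[0,0,0.7],"angular":[0,0,0]},{"grip":1,"offset":[0,0,1.2],"angular":[0,0,0]},{"grip":0.7,"offset":[0,0,1.2],"angular":[0,0,0]},{"grip":0.35,"offset":[0,0,1.2],"angular":[0,0,0]},{"grip":0.35,"offset":[0,0,1.2],"angular":[0,0,0]},{"grip":0.35,"offset":[0,0,-10],"angular":[0,0,0]},{"grip":0.35,"offset":[0,0,-30],"angular":[0,0,0]},{"grip":0.35,"offset":[0,0,-60],"angular":[0,0,0]},{"grip":0.35,"offset":[0,0,-95],"angular":[0,0,0]},{"grip":0.35,"offset":[0,0,-135],"angular":[0,0,0]}]'
python3 -m crank '[{"grip":0.35,"offset":[-10,20,-30],"angular":[0,0,0]},{"grip":0.35,"offset":[-30,50,-50],"angular":[0,0,0]},{"grip":0.35,"offset":[-50,90,-70],"angular":[0,0,0]},{"grip":0.35,"offset":[-75,130,-70],"angular":[0,0,0]},{"grip":0.35,"offset":[-100,165,-70],"angular":[0,0,0]},{"grip":0.35,"offset":[-130,200,-70],"angular":[0,0,0]},{"grip":0.35,"offset":[-150,230,-70],"angular":[0,0,0]},{"grip":0.35,"offset":[-160,245,-70],"angular":[0,0,0]},{"grip":0.35,"offset":[-160,245,-70],"angular":[0,0,0]},{"grip":0.35,"offset":[-160,245,-70],"angular":[0,0,0]}]'
python3 -c "
from h import *
s=snap('side','16'); crop(s,200,110,180,260,2.3,'c16')
s=snap('top','16'); crop(s,90,70,350,180,2.28,'c16t'); crop(s,280,110,160,120,5,'c16u');crop(s,190,90,140,120,5,'c16v')"
```

```text
t: 26.95
tcp_pos: [0.5191, -0.3022, 0.1745]
tool_rot: [1.0, 0.005, -0.001, -0.001]
force: [-0.5, -0.5, -0.3]
finger_gap: 0.651
t: 27.95
tcp_pos: [0.3627, -0.5481, 0.2433]
tool_rot: [1.0, 0.005, 0.0, -0.001]
force: [0.0, 0.8, -0.6]
finger_gap: 0.652
```

View pics/c16t.png

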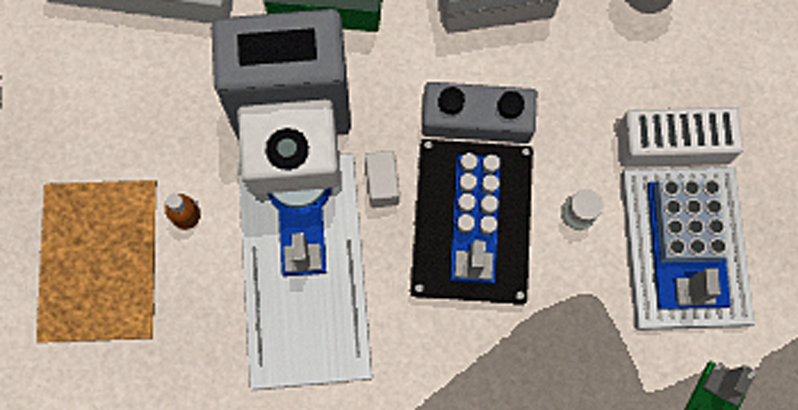

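View pics/c16u.png

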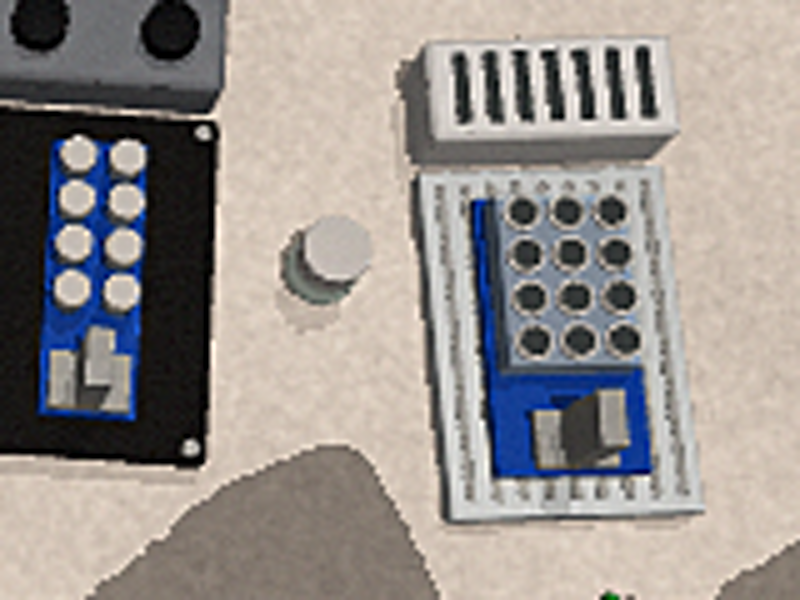

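View pics/c16v.png

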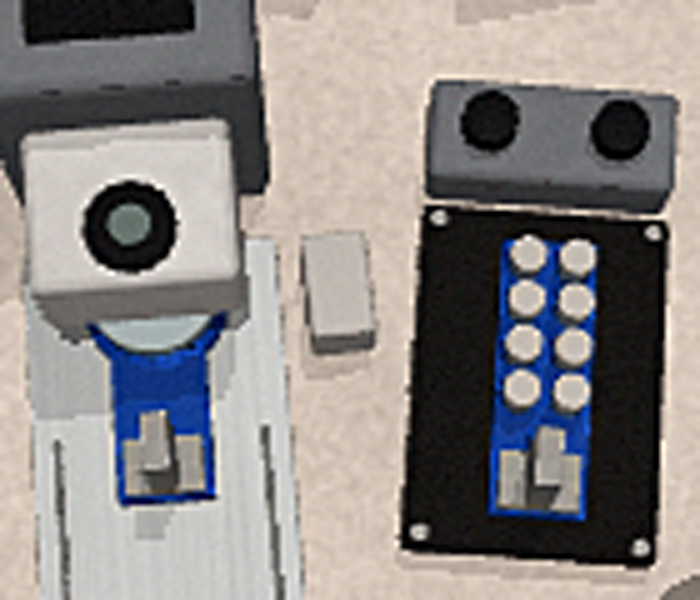

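View pics/c16.png

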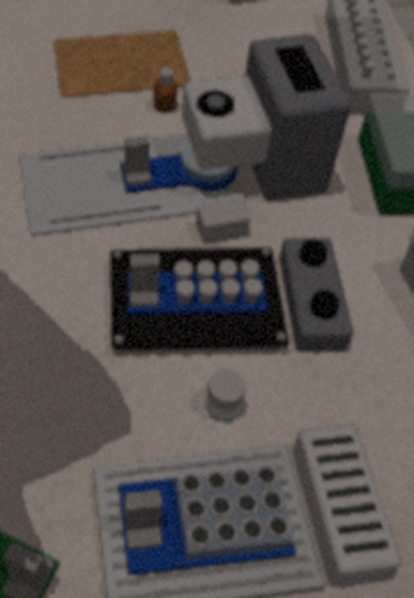

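```bash
python3 - <<'E'
from m import *
t=load("pics/top16.npz")
P=lambda l,x0,y0,f:[(x0+(u+.5)/f-.5,y0+(v+.5)/f-.5) for u,v in l]
def q(n,l,x0,y0,z,mid,yaw,f=5):
    r=ray(t,P(l,x0,y0,f),z)[:,:2]*1000; e=[np.linalg.norm(r[i]-r[i-1]).round(1) for i in range(4)]
    a=(r[0]-r[3]+r[1]-r[2]); c=r.mean(0); y=np.radians(yaw); d=np.array(mid)-c
    print(n,c.round(1),e,"yaw",np.degrees(np.arctan2(a[1],a[0])).round(1), "mid in grip frame",(d@[np.cos(y),np.sin(y)]).round(1),(d@[-np.sin(y),np.cos(y)]).round(1))
q("dish",[(138,412),(166,410),(170,468),(145,472)],190,90,.064,(643,88),3.7)
q("tubes",[(537,430),(565,428),(562,484),(533,486)],190,90,.078,(596,-89),-4.8)
q("plate",[(598,390),(625,390),(630,445),(603,447)],280,110,.072,(569,-303),.5)
q("cooler",[(418,172),(660,168),(703,512),(446,522)],280,110,.014,(569,-303),.5)
# blade midline sanity via blue front edges (underside corners)
print(ray(t,P([(120,504),(215,497)],190,90,5),.006)[:,:2]*1000, ray(t,P([(490,514),(584,519)],190,90,5),.020)[:,:2]*1000, ray(t,P([(496,476),(650,473)],280,110,5),.014)[:,:2]*1000)
print("cap c",ray(t,P([(130,226)],190,90,5),.102)*1000)
print("jar",ray(t,P([(337,250)],280,110,5),.04)*1000)
hsv=cv2.cvtColor(t["pixels"],cv2.COLOR_RGB2HSV); rect(t,hsv[:,:,2]<45,.020,"mixer",(262,128,70,80))
print(manip.sense()["tcp_pos"],manip.sense()["finger_gap"])
E
```

```text
dish [559.   81.7] [np.float64(26.8), np.float64(12.1), np.float64(25.8), np.float64(10.8)] yaw 5.7 mid in grip frame 84.2 0.8
tubes [546.3 -85.9] [np.float64(24.4), np.float64(11.9), np.float64(24.4), np.float64(12.2)] yaw -5.5 mid in grip frame 49.7 1.1
plate [ 518.9 -303.1] [np.float64(24.6), np.float64(11.5), np.float64(23.8), np.float64(11.5)] yaw -0.3 mid in grip frame 50.1 -0.4
cooler [ 568.  -302.9] [np.float64(165.1), np.float64(113.3), np.float64(162.7), np.float64(115.8)] yaw 0.7 mid in grip frame 1.0 -0.1
[[544.26541342 103.01197602]
 [547.07184562  59.57709232]] [[ 534.6541617   -65.02119255]
 [ 531.88538617 -107.23569454]] [[ 505.11898547 -270.10008678]
 [ 505.71266066 -339.69557724]]
cap c [[642.02918359  89.2898955  102.        ]]
jar [[ 603.99923155 -198.54271996   40.        ]]
mixer: c=(595.9,-88.1) L=164.2 W=114.0 yaw=-4.8
[ 0.36338147 -0.54745412  0.24334135] 0.6474148540216264
```

All three are within about 2 mm of centre and straight, and the robot is clear. Handing in.

```bash
python3 -c "
from station import manip; print(manip.sign_off())"
```

```text
the job is handed in; nothing more can be done
None
```

I moved all three carriers and handed the job in at about 28 s of the 125 s. No verdict was reported, so the result rests on my own last pictures.

**What I did:** I slid the well-plate carrier out from under the head and parked it on the cork mat. The dish then went under the lens, the tubes to the mixer, and the plate to the cooling plate. I finished by moving the arm clear, with the gripper open.

**Last checks**, measured in the top view after release:

| Carrier | Distance from the handle point, measured | Required | Sideways error |
|---|---|---|---|
| Dish (to lens) | 84 mm | 70–100 mm | about 1 mm |
| Tubes (to mixer middle) | 50 mm | 35–65 mm | about 1 mm |
| Plate (to cooling-plate middle) | 50 mm | 35–65 mm | under 1 mm |

- **Straightness:** each carrier was within about 2° of its station; 0.2 rad (about 11°) was allowed.
- **Level:** I judged this from the pictures only.
- **Bystanders:** the jar measured within about 1.5 mm of where it started. The amber bottle and cuvette box looked unmoved, but I did not measure them at the end. I did not touch the green look-alike.

**Checks that disagreed:**
- The two cameras differed by up to about 6 mm sideways on the lens cap and about 4 mm on the mixer. I relied mainly on the top view, which matched the edges of the reader's stage.
- Before I moved it, the dish's middle measured about 80 mm from its handle point instead of the stated 85 mm. I placed it by the stated 85 mm.

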